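Light the worktop shelf with the pestle's handle

TASK

Switch on the light under the small wooden shelf: its push plate sits up behind the shelf's front lip, so push it fully up from below with the slim handle end of the wooden pestle, which lies knob first in the roofed wooden holder; the robot itself must not touch the switch or its bay. Then leave the pestle lying settled in the groove of the wooden rest, centred so that its slim end stands out on one side and its knob is clear of the block on the other, with the light still on. Leave the jars, the cup, the bowl and the glass standing where they are.

Things in the scene. Friction and masses are not known exactly. Their poses are not given: they have to be found in the camera images.
- pestle: Loose round wooden pestle 200 mm long, 0.10 to 0.16 kg: straight shaft 20 dia x 160, slim end rounded, then a knob 46 dia x 40. Origin on its axis 90 from the slim tip; x runs from slim end to knob: tip x=-90, knob x=70 to 110, centre of mass x=10. It starts level in the holder, its axis 50 above the worktop, origin at x=-55, y=0 (within 4) in the holder's frame.
- pestle_tip (a point): Outermost point of the pestle's rounded slim end, on its axis (x=-90 mm in the pestle's frame).
- pestle_knob (a point): Centre of the pestle's knob, on its axis (x=90 mm in the pestle's frame).
- holder: Fixed roofed wooden box, 64 mm wide x 106 high, open only at its mouth, which faces its -x axis. Origin on the worktop, under the middle; x runs from the mouth at -80 to the back at 75. Inside 54 wide, 100 to the roof's underside, floor (under the knob) 27 high. About 65 of the slim end stands out of the mouth.
- holder_sill (a point): Middle of the top of a sill across the holder's inside, 40 mm high, x=-65 to -40 in the holder's frame. It carries the shaft and stands 13 above the floor on which the knob lies: to take the pestle out, lift it 15 to 20 level, then draw it straight out along the holder's -x by at least 137.
- rest: Fixed wooden block 90 mm long (x) x 60 wide x 52 high; a 90 degree V groove, 32 wide, runs along x in its top, its bottom line 36 above the worktop. It stands amid a base board 160 x 270 x 10. Origin centre of the underside. The shaft fits either way round; origin over the middle, the slim end stands out 45 and the knob begins 25 past the other end.
- rest_seat (a point): Middle of the axis of a shaft lying in the rest's groove, 50 mm above the worktop; axes as the rest's. The pestle's origin belongs here.
- shelf: Fixed wooden shelf on two side panels, 140 mm deep (x) x 280 wide (y); board underside 240, top 258 above the worktop, jars up to 110 high on it. Origin on the worktop under its centre; -x is its front. Side panels 12 thick at y=-134 and 134, x=-46 to 70. On its 10 thick floor board stand a bowl and a cup, tops below 70; a board closes the rear at x=52 to 64 from 190 to 240 high.
- lip_edge (a point): Middle of the lower edge of the lip that hangs along the whole front of the shelf: 12 mm thick (x=-70 to -58 in the shelf's frame), from 260 down to 210 above the worktop.
- switch_bay: Fixed switch bay behind the lip under the shelf, anywhere along it; axes as the shelf's. Origin at the centre of its open mouth, 210 mm above the worktop, level with the lip's lower edge. Mouth 38 wide (y), from the lip's inner face at x=-46 to a back wall at x=24; cheeks 4 thick. The knob does not fit; a shaft sloping up 30 to 45 degrees to the plate's middle clears the lip.
- switch_face (a point): Centre of the underside of the push plate, 42 mm (x) by 34 (y), 18 above the bay's mouth when off. Moves up with the plate.
- switch (a joint): Travel of the push plate in m: 0 off (down), 0.006 fully up (on). It slides straight up against about 2 N of friction and stays where it is left; starts between 0 and 0.001.
- cinnamon_jar: Bystander, loose (sizes in mm): dark-lidded glass jar, 44 dia x 99 high. Origin centre of its underside. Leave it standing where it is.
- salt: Bystander, loose (sizes in mm): salt shaker, 44 dia x 90 high. Origin centre of its underside. Leave it standing where it is.
- pepper: Bystander, loose (sizes in mm): spice jar with a yellow lid, 42 dia x 106 high. Origin centre of its underside. Leave it standing where it is.
- red_jar: Bystander, loose (sizes in mm): glass jar with a red label and a pale lid, 58 dia x 89 high. Origin centre of its underside. Leave it standing where it is.
- bowl: Bystander, loose (sizes in mm): white bowl, 120 dia x 54 high, under the shelf. Origin centre of its underside. Leave it standing where it is.
- espresso: Bystander, loose (sizes in mm): white espresso cup, 62 dia (91 with its handle) x 56 high, under the shelf. Origin centre of its underside. Leave it standing where it is.
- tumbler: Bystander, loose (sizes in mm): clear glass tumbler, 73 dia x 130 high. Origin centre of its underside. Leave it standing where it is.

How it is judged:
On the way:
1. the push plate has been pushed up (over 5 of its 6 mm) with the pestle touching it (value of joint switch above 0.005 m and contact force between pestle and switch_bay above 0.2 N), for 0.05 s.
At the end, for the whole second after the job is handed in: The push plate is up (over 5 of its 6 mm), and the pestle lies still in the rest's groove, either way round: its origin within 20 mm of the rest's centre along the groove and 6 mm across it, 45 to 55 mm above the worktop, its axis within 0.08 rad of the groove's (value of joint switch above 0.005 m and x of pestle in the frame of rest between -0.02 and 0.02 m and y of pestle in the frame of rest between -0.006 and 0.006 m and z of pestle in the frame of rest between 0.045 and 0.055 m and angle between the x axis of pestle and the x axis of rest, either way round below 0.08 rad and linear speed of pestle below 0.02 m/s); the robot touches nothing.
It fails at once if the robot itself touches the switch or its bay (contact force between any of the fingers, the arm and switch_bay above 1 N).
It fails at once if a bystander is moved more than 25 mm or tipped (distance of any of cinnamon_jar, salt, pepper, red_jar, bowl, espresso, tumbler from where it was at the start of the episode above 0.025 m or angle between any of cinnamon_jar, salt, pepper, red_jar, bowl, espresso, tumbler's own z axis and vertical above 0.3 rad).
It also fails if it takes over 72 s, if anything falls off the work surface, if the arm or the gripper's body presses on something with over 40 N, if the wrist force passes 120 N, or if a joint passes its speed limit or range.

ROBOT

A 7-joint arm with a two-finger parallel gripper is mounted at the origin on a cart in front of the work surface, level with it; the furniture and walls round the work are solid. World frame = base frame: x ahead of the robot, y to its left, z up, the work surface at z = 0. Lengths are in m, angles in rad, forces in N, time in s.
With the tool pointing down it reaches from about 0.4 to 0.85 m from the base axis. Payload 4.4 kg.
Tool frame: the origin (TCP) lies at the very end of the fingers, on their centre line; the grasp point (between the pads) lies 19 mm behind it (bot.hold_point_z is the distance from the TCP to the grasp point, in m); z points along the fingers, y is the line along which they close (so a half turn about z gives the same grasp; the last joint's range is limited). The gripper opens to 94 mm and grips with 3 to 60 N. Pads are 16 mm wide; open, the fingers measure 119 mm over their backs; the gripper's body (75 mm by 177 mm) begins 78 mm behind the grasp point.
Start: joints at [-1.379, 0.628, 0.038, 1.517, -0.027, 0.996, -0.02], TCP at [0.166, 0.629, 0.205] pointing down, gripper open.
Joint ranges: [-3.06, 3.06], [-0.37, 2.12], [-1.25, 1.32], [0.18, 2.47], [-1.1, 4.24], [0.23, 1.98], [-2.94, 2.94]. Speed limits (rad/s): [2.57, 2.57, 3.14, 3.14, 3.14, 3.14, 3.14].

INTERFACE

Orientations are given as a 3x3 rotation matrix whose columns are the frame's x, y, z axes.
In Python, from bench import bot gives the robot as it stands.
- The arm moves only by the tool carry_out, never from a script. Its argument "series" is a list of rows, each a list of 6 numbers: the shift along the tool's x, y, z in mm, then the turn, a rotation vector about the tool's x, y, z in degrees. In form: [[dx, dy, dz, wx, wy, wz], ...]. A call has exactly 5 rows; each row shifts and turns the commanded pose from where the row before left it, along the tool's axes as they then stand; what a row does not reach is not made up. A row lasts 1/8 s, in which the tool goes at most 62.5 mm and 10.7 degrees, less where a joint would pass 70% of its speed; a pose out of reach is approached as far as the arm can. A call with a gripper value outside its range is refused whole. "grip" is the gripper's target within -1 to 1 (fully open at 1, half-way at 0, shut at -1), set as the call begins (left out, the last holds). The fingers move at their own pace and stop on an object; the grip force is fixed at half the most. Time passes only in rows, so rows that do not move let the fingers close, or fill a call up. It gives the time, the measured TCP pose, the force, the opening and the grip force at its end, in the units of the state.
- bot.get_obs(): the state, without advancing time (a new reading comes with each control period).
- bot.capture(name): name is "scene" or "top" or "wrist"; returns the picture (420x560x3 uint8, red, green, blue); there is no depth.
- bot.get_calibration(name): a dict with "mtx" (3x3 intrinsics, pixels), "camera_from_world" (4x4, takes a point from world to camera coordinates); the wrist camera has in their place "tool_from_camera" (4x4, takes a point from camera to tool coordinates, whose origin is the TCP and whose axes are the flange's). Camera axes: x right, y up, looking along -z (the intrinsics and any distortion apply to the point x, -y, -z); pixel columns grow to the right and rows downward; lengths in m; the calibration is good to about 2 mm. The wrist camera is an equidistant fisheye: a pixel r from the principal point sees the ray r / f radians off the axis. A picture is of the moment at which its call begins: read the wrist's pose just before it. get_calibration takes no time and is no camera call.
- bot.close_job(): hands the job in; it is judged then, once.
The state is a dict: "t": time; "joint_pos": joint angles; "dq": joint speeds; "joint_torque": joint torques, N m; "tool_pos": TCP position; "orientation": TCP orientation; "ft_force": force on the tool from outside, world axes, zero at the start; "wrist_torque": the same for the moment, N m; "width": opening from 0.0 (shut) to 1.0 (fully open); "finger_force": force on a finger pad.
Only numpy, scipy, OpenCV 4.12 (cv2) and the standard library are available. Lean on these libraries where they do the work, as an engineer would, in place of code of your own. Each camera call takes 0.05 s, during which the arm holds its last target. There are 200 camera calls.

## Working session

There is one attempt and no reset: what is moved stays moved. The work goes in short steps, Python scripts to look and compute and a tool call to move; the robot and the scene stay as the last step left them, time stands still between calls to the robot, and variables do not carry over. Pictures are saved under pics/ and viewed, at most 10 in all, crops included, and the job is handed in when it is done.

Besides the shell and the picture viewer there is one more tool, called by a JSON object that holds its "method" and its "body". carry_out: Moves the arm, as the interface text tells. Its arguments: {"type":"object","properties":{"series":{"type":"array","items":{"type":"array","items":{"type":"number"}}},"grip":{"type":"number"}},"required":["series"]}

```bash
mkdir -p pics; ls; python3 - <<'E'
from bench import bot
import cv2,numpy as np
np.set_printoptions(precision=4,suppress=True)
for n in("scene","top"):
    cv2.imwrite(f"pics/{n}0.png",bot.capture(n)[:,:,::-1]); print(n,bot.get_calibration(n))
print(bot.get_calibration("wrist")); print(bot.get_obs(), bot.hold_point_z)
E
```

```text
pics
scene {'mtx': array([[476.8736,   0.    , 283.1594],
       [  0.    , 476.8736, 215.0945],
       [  0.    ,   0.    ,   1.    ]]), 'camera_from_world': array([[-0.5483, -0.8362,  0.0102,  0.2312],
       [ 0.7072, -0.4571,  0.5393, -0.5171],
       [-0.4464,  0.3029,  0.842 , -1.2527],
       [ 0.    ,  0.    ,  0.    ,  1.    ]])}
top {'mtx': array([[441.9673,   0.    , 283.6681],
       [  0.    , 441.9673, 202.7516],
       [  0.    ,   0.    ,   1.    ]]), 'camera_from_world': array([[-0.0276, -0.9995, -0.0166, -0.0526],
       [ 0.9933, -0.0293,  0.1115, -0.5586],
       [-0.112 , -0.0134,  0.9936, -1.4782],
       [ 0.    ,  0.    ,  0.    ,  1.    ]])}
{'mtx': array([[325.1923,   0.    , 276.2094],
       [  0.    , 325.1923, 210.2784],
       [  0.    ,   0.    ,   1.    ]]), 'tool_from_camera': array([[-0.0005,  0.9676,  0.2527,  0.0731],
       [ 1.    ,  0.0004,  0.0001, -0.0004],
       [ 0.    ,  0.2527, -0.9676, -0.1794],
       [ 0.    ,  0.    ,  0.    ,  1.    ]])}
{'t': 0.1, 'joint_pos': array([-1.3788,  0.6292,  0.0385,  1.5182, -0.027 ,  0.9963, -0.02  ]), 'dq': array([-0.0007, -0.0014, -0.0019, -0.0016,  0.    , -0.0002, -0.0009]), 'joint_torque': array([  0.0032, -55.079 ,   1.1478, -18.7115,  -0.052 ,   0.0192,
         0.0001]), 'tool_pos': array([0.1656, 0.628 , 0.2047]), 'orientation': array([[-0.9669,  0.255 , -0.0004],
       [ 0.255 ,  0.9669, -0.0016],
       [-0.    , -0.0016, -1.    ]]), 'ft_force': array([-0.3101,  0.2058, -0.0404]), 'wrist_torque': array([ 0.0328, -0.0086, -0.0189]), 'finger_force': 0.0, 'width': 0.9970741740057898} 0.0188
```

View pics/scene0.png

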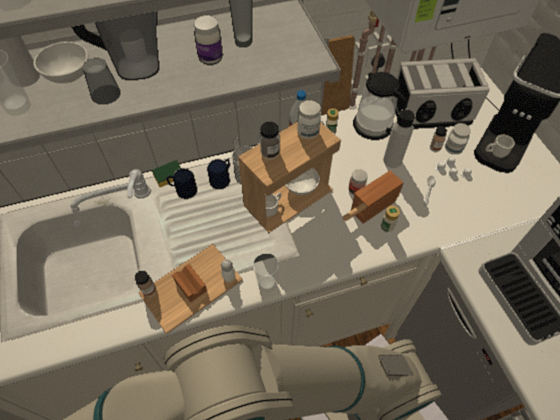

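View pics/top0.png

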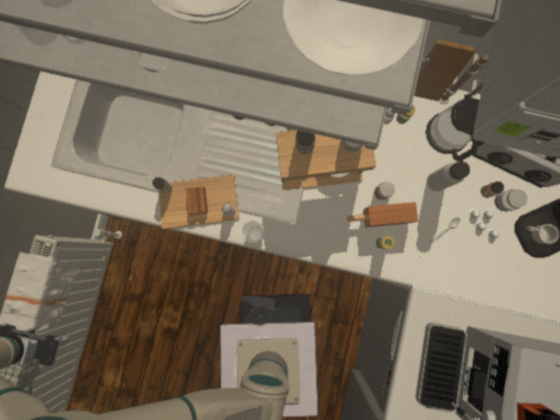

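The overview shows the holder at top (390,215), the slim end at (352,217), the shelf at (325,155), and the rest block at (197,200) on its board, with the tumbler at (253,230). Next I'll turn these into metric positions.

```bash
cat > h.py <<'E'
from bench import bot
import cv2,numpy as np
np.set_printoptions(precision=4,suppress=True)
C={}
def cal(n,obs=None):
    c=bot.get_calibration(n)
    if n!="wrist":
        M=np.linalg.inv(c["camera_from_world"])
    else:
        T=np.eye(4);T[:3,:3]=obs["orientation"];T[:3,3]=obs["tool_pos"];M=T@c["tool_from_camera"]
    return c["mtx"],M
def rays(n,px,obs=None):
    K,M=cal(n,obs);px=np.atleast_2d(px).astype(float)
    d=np.c_[(px[:,0]-K[0,2])/K[0,0],(px[:,1]-K[1,2])/K[1,1]]
    if n=="wrist":
        r=np.linalg.norm(d,axis=1)+1e-9; v=np.c_[d*(np.sin(r)/r)[:,None],np.cos(r)]
    else: v=np.c_[d,np.ones(len(d))]
    v=v*[1,-1,-1]
    v=v@M[:3,:3].T
    return M[:3,3],v/np.linalg.norm(v,axis=1)[:,None]
def onz(n,px,z,obs=None):
    o,v=rays(n,px,obs); return o+v*((z-o[2])/v[:,2])[:,None]
def project(n,P,obs=None):
    K,M=cal(n,obs);p=(np.atleast_2d(P)-M[:3,3])@M[:3,:3]*[1,-1,-1]
    if n=="wrist":
        q=np.linalg.norm(p[:,:2],axis=1)+1e-12;th=np.arctan2(q,p[:,2]);d=p[:,:2]/q[:,None]*th[:,None]
    else:d=p[:,:2]/p[:,2:]
    return d*[K[0,0],K[1,1]]+K[:2,2]
def snap(n,name):
    o=bot.get_obs();im=bot.capture(n)[:,:,::-1].copy();cv2.imwrite(f"pics/{name}.png",im)
    np.savez(f"pics/{name}.npz",tool_pos=o["tool_pos"],orientation=o["orientation"]);return o,im
E
python3 - <<'E'
from h import *
im=cv2.imread("pics/top0.png");h=cv2.cvtColor(im,cv2.COLOR_BGR2HSV)
m=cv2.inRange(h,(4,90,70),(22,255,255)); m[250:]=0;m[:125]=0
n,l,s,c=cv2.connectedComponentsWithStats(m)
for i in range(1,n):
    if s[i,4]>60:
        r=cv2.minAreaRect(np.argwhere(l==i)[:,::-1].astype(np.float32));print(s[i],r)
cv2.imwrite("pics/m.png",m)
for nm,p,z in [("holderc",(391,215),.106),("tip",(350,218),.05),("rest",(197,200),.052),("board",(200,202),.01),("shelf",(325,155),.258),("tumb",(254,232),.06),("redjar",(385,190),.08),("yel",(387,242),.09),("salt",(228,209),.08),("pep",(158,183),.09)]:
    print(nm,onz("top",p,z)[0])
E
python3 - <<'E'
import cv2,numpy as np
a=cv2.imread("pics/top0.png");b=cv2.imread("pics/scene0.png")
A=cv2.resize(a[120:260,145:425],None,fx=2.8,fy=2.8,interpolation=2);B=cv2.resize(b[85:310,240:420][:110*2],None,fx=1,fy=1)
B=np.hstack([cv2.resize(b[240:330,130:290],None,fx=2.2,fy=2.2),cv2.resize(b[85:235,235:415],None,fx=2.4,fy=1.32)])
w=784;B=np.hstack([cv2.resize(b[240:340,130:290],(352,200)),cv2.resize(b[90:240,235:415],(432,200))])
cv2.imwrite("pics/crop0.png",np.vstack([A,B]))
E
```

```text
[ 276  129  100   61 3768] ((326.1341552734375, 155.20733642578125), (58.97044372558594, 95.19198608398438), 83.6598129272461)
[ 106  175  133   75 5299] ((171.0, 217.5), (72.77438354492188, 134.17433166503906), 83.6598129272461)
[ 348  202   70   25 1142] ((382.1998291015625, 214.54786682128906), (21.050994873046875, 69.08712005615234), 85.03025817871094)
[380 236  15  13  99] ((387.0000305175781, 242.0), (12.727920532226562, 12.727920532226562), 45.0)
holderc [ 0.4985 -0.414   0.106 ]
tip [ 0.4968 -0.2895  0.05  ]
rest [0.5725 0.2237 0.052 ]
board [0.5704 0.2222 0.01  ]
shelf [ 0.6683 -0.1965  0.258 ]
tumb [0.4586 0.0324 0.06  ]
redjar [ 0.5838 -0.4047  0.08  ]
yel [ 0.4126 -0.4     0.09  ]
salt [0.536  0.1152 0.08  ]
pep [0.6283 0.3449 0.09  ]
```

View pics/crop0.png

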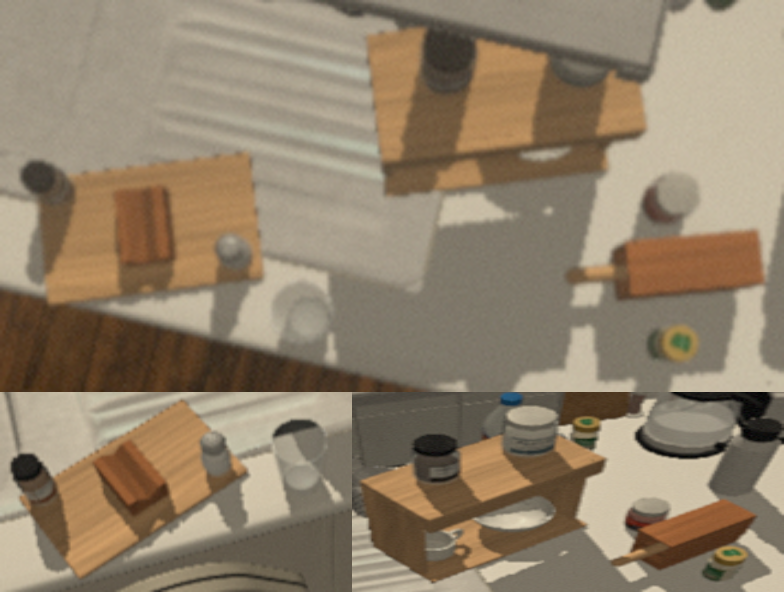

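The crop confirms the bodies at top-image positions: tip (348.6,218), holder roof (370-418, 204-226), shelf front edge (282,178)-(375,167), rest block (186-206, 187-214), groove roughly along world x. I'll move above the rest for a close view on the way to the holder.

{"method": "carry_out", "body": {"series": [[-50, -29, -10, 0, 0, 0], [-50, -29, -10, 0, 0, 0], [-50, -29, -10, 0, 0, 0], [-50, -29, -10, 0, 0, 0], [-50, -29, -10, 0, 0, 0]], "grip": 0.1}}

```text
t: 0.72
tool_pos: [0.3715, 0.4229, 0.2555]
orientation: [[-0.967, 0.255, -0.0], [0.255, 0.967, -0.0], [0.0, -0.0, -1.0]]
ft_force: [0.7, 0.3, 0.2]
width: 0.555
finger_force: 0.0
```

{"method": "carry_out", "body": {"series": [[-50, -29, -9, 0, 0, 0], [-50, -29, -9, 0, 0, 0], [-50, -29, -9, 0, 0, 0], [-45, -29, -9, 0, 0, 0], [-30, -20, 0, 0, 0, 0]]}}

```text
t: 1.35
tool_pos: [0.5553, 0.2329, 0.2919]
orientation: [[-0.966, 0.258, 0.001], [0.258, 0.966, -0.001], [-0.001, -0.0, -1.0]]
ft_force: [0.3, 2.0, -0.2]
width: 0.554
finger_force: 0.0
```

```bash
python3 - <<'E'
from h import *
o,im=snap("wrist","w_rest");print(o["t"],o["joint_pos"],o["tool_pos"],o["orientation"],o["ft_force"],o["width"])
E
```

```text
1.35 [-0.5082  0.4785  0.1005  1.5432 -0.0502  1.1215  0.913 ] [0.5553 0.2329 0.2919] [[-0.9662  0.2578  0.0012]
 [ 0.2578  0.9662 -0.0006]
 [-0.0013 -0.0002 -1.    ]] [ 0.3217  1.9622 -0.236 ] 0.5539199457720627
```

View pics/w_rest.png

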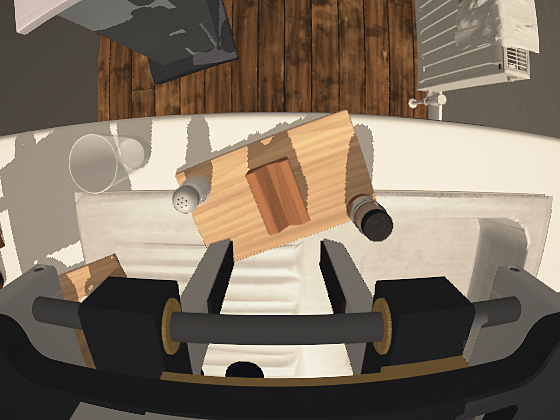

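The wrist view shows the rest block with corners about (247,170), (289,157), (310,222), (267,235), salt at (187,195), pepper at (372,220). The board's upper edge runs (178,172) to (350,111).

```bash
python3 - <<'E'
from h import *
o=dict(np.load("pics/w_rest.npz"));im=cv2.imread("pics/w_rest.png");h=cv2.cvtColor(im,cv2.COLOR_BGR2HSV)
print(h[200,270],h[200,285],h[140,330],h[200,230])
m=cv2.inRange(h,(0,150,60),(9,255,255));m[:140]=0;m[245:]=0;m[:,:220]=0;m[:,330:]=0
n,l,s,c=cv2.connectedComponentsWithStats(m);i=1+s[1:,4].argmax();print(s[i])
q=cv2.convexHull(np.argwhere(l==i)[:,::-1].astype(np.int32))
W=onz("wrist",q[:,0],.052,o)[:,:2]
r=cv2.minAreaRect((W*1000).astype(np.float32));print("block",r)
b=onz("wrist",[(178,172),(350,111),(380,215),(237,262)],.01,o);print("board",b, np.degrees(np.arctan2(*(b[1]-b[0])[1::-1])))
s=onz("top",[(282.5,178.2),(374.6,167.1)],.26);print("lip",s,np.degrees(np.arctan2(*(s[0]-s[1])[1::-1])),np.linalg.norm(s[0]-s[1]))
hp=onz("top",[(370,216.4),(416.4,211.8)],.106);print("holder",hp,np.degrees(np.arctan2(*(hp[1]-hp[0])[1::-1])),np.linalg.norm(hp[0]-hp[1]))
cv2.imwrite("pics/m.png",m)
E
```

```text
[ 11 148 133] [ 11 152 171] [ 18 107 243] [ 15 117 220]Traceback (most recent call last):
  File "<stdin>", line 5, in <module>
ValueError: attempt to get argmax of an empty sequence
```

```bash
python3 - <<'E'
from h import *
o=dict(np.load("pics/w_rest.npz"));im=cv2.imread("pics/w_rest.png");h=cv2.cvtColor(im,cv2.COLOR_BGR2HSV)
m=cv2.inRange(h,(0,128,60),(13,255,255));m[:140]=0;m[245:]=0;m[:,:225]=0;m[:,330:]=0
n,l,s,c=cv2.connectedComponentsWithStats(m);i=1+s[1:,4].argmax();print(s[i])
q=cv2.convexHull(np.argwhere(l==i)[:,::-1].astype(np.int32))
W=onz("wrist",q[:,0],.052,o)[:,:2]
r=cv2.minAreaRect((W*1000).astype(np.float32));print("block",r)
b=onz("wrist",[(178,172),(350,111),(380,215),(237,262)],.01,o);print("board",b, np.degrees(np.arctan2(*(b[1]-b[0])[1::-1])))
s=onz("top",[(282.5,178.2),(374.6,167.1)],.26);print("lip",s,np.degrees(np.arctan2(*(s[0]-s[1])[1::-1])),np.linalg.norm(s[0]-s[1]))
hp=onz("top",[(370,216.4),(416.4,211.8)],.106);print("holder",hp,np.degrees(np.arctan2(*(hp[1]-hp[0])[1::-1])),np.linalg.norm(hp[0]-hp[1]))
g=cv2.cvtColor(im,cv2.COLOR_BGR2GRAY)
for v in(180,190,200,210):print(v,g[v,240:315:3])
v=im[135:260,160:400].copy();v[l[135:260,160:400]!=i]//=2
v2=cv2.imread("pics/top0.png")[195:245,335:430]
cv2.imwrite("pics/crop1.png",np.vstack([cv2.resize(v,(720,375)),cv2.resize(v2,(418,220)) if 0 else np.hstack([cv2.resize(v2,(418,220)),np.zeros((220,302,3),np.uint8)])]))
E
```

```text
[ 245  156   65   79 3076]
block ((572.9443969726562, 229.4077911376953), (93.89701080322266, 59.95357131958008), 5.5357537269592285)
board [[0.5077 0.0954 0.01  ]
 [0.4875 0.3591 0.01  ]
 [0.6494 0.371  0.01  ]
 [0.6658 0.1399 0.01  ]] 94.38621772682107
lip [[ 0.603  -0.0703  0.26  ]
 [ 0.6276 -0.339   0.26  ]] 95.21585727453338 0.26982856246436837
holder [[ 0.496  -0.3464  0.106 ]
 [ 0.5065 -0.496   0.106 ]] -85.97617219603353 0.14995949784623389
180 [186 184 203 136 141 139 121 105 107  98 101 132 131 118 123 119 139 139
 133 110 113 116 154 189 190]
190 [181 176 169 183 131 139 138 121 104 107  98 101 123 127 122 122 119 138
 137 137 114 116 107 190 189]
200 [195 194 190 182 183 145 138 138 134 106  96 100 100 108 115 122 120 126
 136 139 135 100 156 186 180]
210 [197 191 189 186 180 182 191 134 138 138 121  94 100  98 102 119 123 119
 128 132 139 134  94 191 189]
```

View pics/crop1.png

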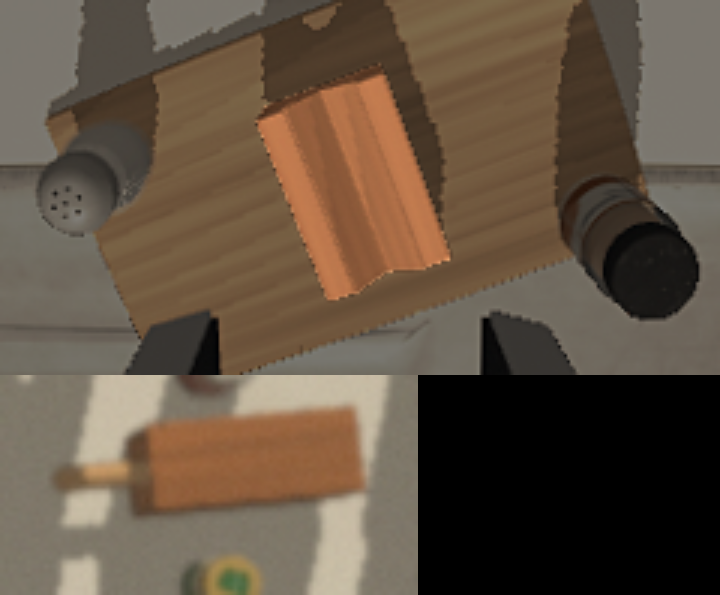

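Block fit: centre about (0.575, 0.2295), yaw ≈5.4°. The crop shows the shaft entering the holder mouth near top (364,217) and the tip at (347.5,218.4). I'll write a small planner that prints rows, then go to the holder.

```bash
cat > plan.py <<'E'
from h import *
from scipy.spatial.transform import Rotation as Ro
def Rt(head,tilt=0,roll=0):
    """tool down, x at heading (deg); tilt>0 raises tool-x end (turn about tool y); roll about tool z"""
    h=np.radians(head);x=np.array([np.cos(h),np.sin(h),0]);z=np.array([0,0,-1.])
    R=np.c_[x,np.cross(z,x),z];return R@Ro.from_euler("YZ",[-tilt*-1 if 0 else tilt,roll],degrees=True).as_matrix()
def rows(wps,step=55,ang=9.5,p=None,R=None):
    o=bot.get_obs();p=o["tool_pos"] if p is None else np.array(p);R=o["orientation"] if R is None else R
    out=[]
    for P,Q in wps:
        P=np.array(P);w=Ro.from_matrix(R.T@Q).as_rotvec(degrees=True);D=P-p
        n=max(1,int(np.ceil(max(np.linalg.norm(D)*1000/step,np.linalg.norm(w)/ang))))
        for k in range(n):
            d=np.round(R.T@(D/n)*1000,1);ww=np.round(w/n,2);out.append([*d,*ww])
            p=p+R@(d/1000);R=R@Ro.from_rotvec(ww,degrees=True).as_matrix()
            D=P-p if k==n-1 else D
    for i in range(0,len(out),5):
        print("["+", ".join("["+", ".join(f"{v:g}" for v in r)+"]" for r in out[i:i+5])+"]")
    print("rows",len(out),"end",p,R[:,0],R[:,2])
E
python3 - <<'E'
from plan import *
print("tip",onz("top",[(347.5,218.4),(364.5,217.5)],.05))
print(Rt(0,40)[:,0])
H=Rt(94.5)
rows([((.43,0,.26),Rt(130)),((.43,-.24,.22),H),((.495,-.30,.20),H)])
E
```

```text
tip [[ 0.4957 -0.2811  0.05  ]
 [ 0.4971 -0.338   0.05  ]]
[0.766  0.     0.6428]
[[12.8, -50.7, 6.4, -0.02, 0.06, 6.95], [6.6, -51.9, 6.4, -0.02, 0.06, 6.95], [0.2, -52.3, 6.4, -0.02, 0.06, 6.95], [-6.1, -51.9, 6.4, -0.02, 0.06, 6.95], [-12.3, -50.8, 6.3, -0.02, 0.06, 6.95]]
[[-36.8, -30.8, 8, -0, 0, 7.1], [-40.3, -26.1, 8, -0, 0, 7.1], [-43.2, -20.9, 8, -0, 0, 7.1], [-45.5, -15.4, 8, -0, 0, 7.1], [-47, -9.6, 8, -0, 0, 7.1]]
[[-32.4, 30.1, 10, -0, 0.01, -0.01], [-32.4, 30, 10, -0, 0.01, -0.01]]
rows 12 end [ 0.495  -0.2999  0.2   ] [-0.0786  0.9969  0.0001] [-0.0001  0.     -1.    ]
```

{"method": "carry_out", "body": {"series": [[13, -51, 6, 0, 0, 7], [7, -52, 6, 0, 0, 7], [0, -52, 6, 0, 0, 7], [-6, -52, 6, 0, 0, 7], [-12, -51, 6, 0, 0, 7]], "grip": 0.1}}

```text
t: 2.02
tool_pos: [0.4243, 0.0059, 0.2611]
orientation: [[-0.643, 0.766, -0.0], [0.766, 0.643, 0.0], [0.0, -0.0, -1.0]]
ft_force: [0.3, -1.2, -0.2]
width: 0.548
finger_force: 0.0
```

{"method": "carry_out", "body": {"series": [[-37, -31, 8, 0, 0, 7], [-40, -26, 8, 0, 0, 7], [-43, -21, 8, 0, 0, 7], [-46, -15, 8, 0, 0, 7], [-47, -10, 8, 0, 0, 7]]}}

```text
t: 2.65
tool_pos: [0.4272, -0.2342, 0.221]
orientation: [[-0.088, 0.996, -0.0], [0.996, 0.088, 0.0], [0.0, -0.0, -1.0]]
ft_force: [1.1, 0.1, -0.0]
width: 0.548
finger_force: 0.0
```

{"method": "carry_out", "body": {"series": [[-32, 30, 10, 0, 0, 0], [-32, 30, 10, 0, 0, 0], [0, 0, 0, 0, 0, 0], [0, 0, 0, 0, 0, 0], [0, 0, 0, 0, 0, 0]]}}

```text
t: 3.28
tool_pos: [0.4923, -0.2903, 0.2018]
orientation: [[-0.092, 0.996, -0.0], [0.996, 0.092, 0.001], [0.001, -0.0, -1.0]]
ft_force: [0.4, 0.7, 0.1]
width: 0.548
finger_force: 0.0
```

```bash
python3 - <<'E'
from h import *
o,im=snap("wrist","w_hold");print(o["t"],o["joint_pos"],o["tool_pos"],o["orientation"],o["ft_force"],o["width"])
E
```

```text
3.275 [ 0.187   0.5574  0.4628  1.7544 -0.3064  0.9024  0.873 ] [ 0.4923 -0.2903  0.2018] [[-0.0916  0.9958 -0.0002]
 [ 0.9958  0.0916  0.0008]
 [ 0.0009 -0.0001 -1.    ]] [0.3704 0.7389 0.0895] 0.5483699148245065
```

View pics/w_hold.png

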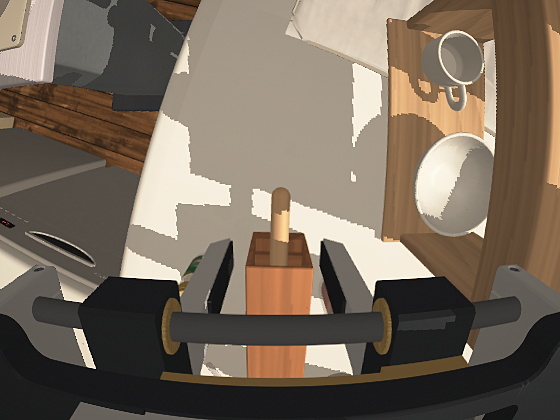

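The wrist view shows the tip at (281,187), shaft axis along column ≈281, and the holder's roof front edge from (247,266) to (311,266).

```bash
python3 - <<'E'
from plan import *
o=dict(np.load("pics/w_hold.npz"));im=cv2.imread("pics/w_hold.png");g=cv2.cvtColor(im,cv2.COLOR_BGR2HSV)
for v in(195,205,215,225,232):
    r=g[v,255:310,1].astype(int); print(v,255+np.where(r>70)[0][[0,-1]] if (r>70).any() else r)
print("tip",onz("wrist",[(281,188),(281,210),(280.5,230)],.05,o))
c=onz("wrist",[(247,266),(311,266),(250,376),(306,376)],.106,o);print(c)
T=o["orientation"].T@(np.array([.4965,-.3215,.031])-o["tool_pos"])*1000;print(T)
E
```

```text
195 [272 289]
205 [271 289]
215 [271 289]
225 [271 288]
232 [255 288]
tip [[ 0.4963 -0.2796  0.05  ]
 [ 0.4985 -0.303   0.05  ]
 [ 0.5001 -0.3251  0.05  ]]
[[ 0.47   -0.3449  0.106 ]
 [ 0.5292 -0.3396  0.106 ]
 [ 0.4803 -0.4838  0.106 ]
 [ 0.5431 -0.4783  0.106 ]]
[-31.5943   1.3397 170.7239]
```

{"method": "carry_out", "body": {"series": [[-11, 2, 45, 0, 0, 0], [-11, 2, 45, 0, 0, 0], [-11, 0, 45, 0, 0, 0], [0, 0, 36, 0, 0, 0], [0, 0, 0, 0, 0, 0]]}}

```text
t: 3.95
tool_pos: [0.498, -0.3221, 0.0287]
orientation: [[-0.091, 0.996, -0.004], [0.996, 0.091, 0.003], [0.004, -0.004, -1.0]]
ft_force: [-0.5, -0.4, 0.9]
width: 0.553
finger_force: 0.0
```

{"method": "carry_out", "body": {"series": [[0, 0, 0, 0, 0, 0], [0, 0, 0, 0, 0, 0], [0, 0, 0, 0, 0, 0], [0, 0, 0, 0, 0, 0], [0, 0, 0, 0, 0, 0]], "grip": -1}}

```text
t: 4.58
tool_pos: [0.5004, -0.3239, 0.0309]
orientation: [[-0.091, 0.996, 0.001], [0.996, 0.091, -0.0], [-0.0, 0.001, -1.0]]
ft_force: [0.6, 0.6, 3.0]
width: 0.207
finger_force: 29.6
```

{"method": "carry_out", "body": {"series": [[0, 0, -6, 0, 0, 0], [0, 0, -6, 0, 0, 0], [0, 0, -6, 0, 0, 0], [0, 0, 0, 0, 0, 0], [0, 0, 0, 0, 0, 0]]}}

```text
t: 5.2
tool_pos: [0.4998, -0.3237, 0.0484]
orientation: [[-0.091, 0.996, -0.0], [0.996, 0.091, 0.0], [0.0, -0.0, -1.0]]
ft_force: [-0.5, 0.1, -2.4]
width: 0.204
finger_force: 29.6
```

```bash
python3 - <<'E'
from h import *
o,im=snap("wrist","w_lift");print(o["tool_pos"],o["ft_force"],o["wrist_torque"],o["finger_force"],o["width"])
v=im[150:420,180:390];cv2.imwrite("pics/c2.png",np.hstack([cv2.resize(v,None,fx=1.8,fy=1.8),cv2.resize(bot.capture("scene")[150:240,320:420,::-1],(400,486))]))
E
```

```text
[ 0.4998 -0.3237  0.0484] [-0.4987  0.1054 -2.3843] [0.0119 0.0432 0.0014] 29.628015160560608 0.20378586511073937
```

View pics/c2.png

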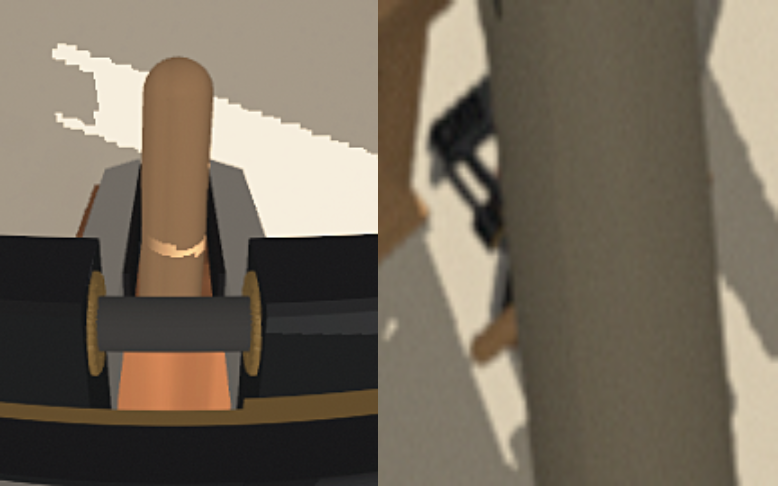

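The crop shows the gripped shaft with the tip at wrist pixel (279,182). I'll check for droop from that pixel.

```bash
python3 - <<'E'
from h import *
o=dict(np.load("pics/w_lift.npz"))
R,p=o["orientation"],o["tool_pos"]
for a in(-10,-5,0,5,10,15):
    t=np.radians(a)
    for s in(.0335,):
        c=np.array([s*np.cos(t),0,-.019-s*np.sin(t)])  # sphere centre; upper/outer silhouette approx
        K,M=cal("wrist",o);cam=(R.T@(M[:3,3]-p));v=c-cam;v/=np.linalg.norm(v)
        n=np.array([1,0,0])-v*v[0];n/=np.linalg.norm(n)
        print(a,project("wrist",(p+R@(c+.01*n))[None],o))
E
```

```text
-10 [[276.3802 184.5542]]
-5 [[276.3863 184.8104]]
0 [[276.3927 185.5767]]
5 [[276.3996 186.8736]]
10 [[276.4069 188.7175]]
15 [[276.4144 191.1196]]
```

{"method": "carry_out", "body": {"series": [[0, 0, -3, 0, 0, 0], [15, 0, 0, 0, 0, 0], [15, 0, 0, 0, 0, 0], [15, 0, 0, 0, 0, 0], [10, 0, 0, 0, 0, 0]]}}

```text
t: 5.92
tool_pos: [0.4949, -0.2672, 0.0514]
orientation: [[-0.093, 0.996, -0.0], [0.996, 0.093, 0.001], [0.001, -0.0, -1.0]]
ft_force: [0.1, 0.0, -0.5]
width: 0.205
finger_force: 29.6
```

{"method": "carry_out", "body": {"series": [[20, 0, 0, 0, 0, 0], [20, 0, 0, 0, 0, 0], [20, 0, 0, 0, 0, 0], [20, 0, 0, 0, 0, 0], [20, 0, 0, 0, 0, 0]]}}

```text
t: 6.55
tool_pos: [0.4857, -0.1681, 0.0515]
orientation: [[-0.091, 0.996, 0.0], [0.996, 0.091, 0.0], [0.0, 0.0, -1.0]]
ft_force: [-0.1, -0.9, -1.5]
width: 0.203
finger_force: 29.6
```

```bash
python3 - <<'E'
from h import *
o=bot.get_obs();print(o["tool_pos"],o["ft_force"],o["wrist_torque"],o["joint_pos"])
t=bot.capture("top")[:,:,::-1];s=bot.capture("scene")[:,:,::-1]
cv2.imwrite("pics/c3.png",np.hstack([cv2.resize(t[170:270,250:430],(540,300)),cv2.resize(s[150:250,300:390],(260,300))]))
E
```

```text
[ 0.4857 -0.1681  0.0515] [-0.1382 -0.8713 -1.5414] [-0.0093  0.0729  0.034 ] [ 0.0536  0.7053  0.3417  2.0301 -0.4857  0.4842  0.8466]
```

View pics/c3.png

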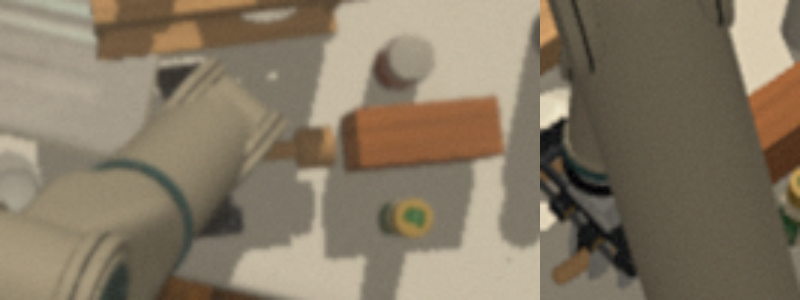

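The pestle is free of the holder, with the knob at about top (355,219) and clear of the mouth. I'll lift it and carry it to the rest with the tip pointing away from the robot.

```bash
python3 - <<'E'
from plan import *
rows([((.47,-.15,.24),Rt(95.2)),((.46,.06,.24),Rt(50)),((.6317,.2349,.20),Rt(5.4)),((.6317,.2349,.06),Rt(5.4))])
E
```

```text
[[4.5, -3.5, -47.2, -0.02, -0.03, 0.06], [4.5, -3.5, -47.2, -0.02, -0.03, 0.06], [4.4, -3.5, -47.2, -0.02, -0.03, 0.06], [4.4, -3.5, -47.2, -0.02, -0.03, 0.06], [42, 1.8, 0, 0, -0, 9.04]]
[[41.8, -4.8, 0, 0, -0, 9.04], [40.5, -11.3, 0, 0, -0, 9.04], [38.2, -17.5, 0, 0, -0, 9.04], [35, -23.3, 0, 0, -0, 9.04], [48.9, 3.8, 8, -0, -0, 8.92]]
[[48.9, -3.8, 8, -0, -0, 8.92], [47.7, -11.3, 8, -0, -0, 8.92], [45.3, -18.6, 8, -0, -0, 8.92], [41.9, -25.4, 8, -0, -0, 8.92], [-0, 0, 46.7, -0, -0.01, -0]]
[[-0, 0, 46.7, -0, -0.01, -0], [-0, 0, 46.7, -0, -0.01, -0]]
rows 17 end [0.6318 0.235  0.0601] [ 0.9956  0.094  -0.0002] [-0.0002  0.0002 -1.    ]
```

{"method": "carry_out", "body": {"series": [[4.5, -3.5, -47, 0, 0, 0], [4.5, -3.5, -47, 0, 0, 0], [4.5, -3.5, -47, 0, 0, 0], [4.5, -3.5, -47, 0, 0, 0], [42, 2, 0, 0, 0, 9]]}}

```text
t: 7.28
tool_pos: [0.4707, -0.1148, 0.2433]
orientation: [[0.076, 0.997, 0.009], [0.997, -0.076, -0.003], [-0.002, 0.009, -1.0]]
ft_force: [0.0, 1.2, -1.0]
width: 0.204
finger_force: 29.8
```

{"method": "carry_out", "body": {"series": [[42, -5, 0, 0, 0, 9], [40, -11, 0, 0, 0, 9], [38, -18, 0, 0, 0, 9], [35, -23, 0, 0, 0, 9], [49, 4, 8, 0, 0, 9]]}}

```text
t: 7.9
tool_pos: [0.4933, 0.0932, 0.2321]
orientation: [[0.755, 0.655, 0.0], [0.655, -0.755, 0.002], [0.001, -0.001, -1.0]]
ft_force: [0.8, -0.6, -0.6]
width: 0.204
finger_force: 29.8
```

{"method": "carry_out", "body": {"series": [[49, -4, 8, 0, 0, 9], [48, -11, 8, 0, 0, 9], [45, -19, 8, 0, 0, 9], [42, -25, 8, 0, 0, 9], [0, 0, 40, 0, 0, 0]]}}

```text
t: 8.52
tool_pos: [0.6359, 0.2351, 0.1598]
orientation: [[0.995, 0.095, 0.007], [0.095, -0.995, 0.001], [0.007, -0.0, -1.0]]
ft_force: [-0.5, -1.1, -1.2]
width: 0.205
finger_force: 29.8
```

{"method": "carry_out", "body": {"series": [[0, 0, 40, 0, 0, 0], [0, 0, 0, 0, 0, 0], [0, 0, 0, 0, 0, 0], [0, 0, 0, 0, 0, 0], [0, 0, 0, 0, 0, 0]]}}

```text
t: 9.15
tool_pos: [0.6324, 0.2319, 0.121]
orientation: [[0.996, 0.091, 0.002], [0.091, -0.996, 0.001], [0.002, -0.001, -1.0]]
ft_force: [0.8, 0.1, -0.3]
width: 0.205
finger_force: 29.8
```

```bash
python3 - <<'E'
from plan import *
o,im=snap("wrist","w_r2");print(o["t"],o["joint_pos"],o["tool_pos"],o["orientation"],o["ft_force"],o["wrist_torque"])
snap("top","t_r2");s=snap("scene","s_r2")
rows([((.6317,.2349,.036),Rt(5.4))],step=30)
c=project("scene",[[.575,.2295,.05],[.6317,.2349,.14]]);print(c, project("top",[[.575,.2295,.05],[.5,.222,.1]]))
a=cv2.resize(s[1][225:335,120:300],(520,318));b=cv2.resize(bot.capture("top")[160:250,140:260,::-1],(424,318))
cv2.imwrite("pics/c4.png",np.hstack([a,b])[:,:800] if 0 else cv2.resize(np.hstack([a,b]),(800,270)))
E
```

```text
9.15 [-0.8258  0.907   0.8416  1.5411 -0.7509  1.0381 -1.2606] [0.6324 0.2319 0.121 ] [[ 0.9958  0.0912  0.0021]
 [ 0.0912 -0.9958  0.001 ]
 [ 0.0022 -0.0008 -1.    ]] [ 0.8477  0.0785 -0.2807] [-0.0198  0.0614  0.0013]
[[0, -1, 28, -0.01, -0.02, -0.06], [0, -1, 28, -0.01, -0.02, -0.06], [0, -1, 28, -0.01, -0.02, -0.06]]
rows 3 end [0.6316 0.2349 0.0361] [ 0.9955  0.0944 -0.0002] [-0.0002 -0.     -1.    ]
[[189.183  279.3764]
 [173.2515 251.3278]] [[195.41   199.3802]
 [194.524  220.3626]]
```

{"method": "carry_out", "body": {"series": [[0, -1, 28, 0, 0, 0], [0, -1, 28, 0, 0, 0], [0, -1, 26, 0, 0, 0], [0, 0, 0, 0, 0, 0], [0, 0, 0, 0, 0, 0]]}}

```text
t: 9.98
tool_pos: [0.6319, 0.2346, 0.0385]
orientation: [[0.996, 0.091, 0.001], [0.091, -0.996, 0.0], [0.001, 0.0, -1.0]]
ft_force: [0.0, 0.1, -0.8]
width: 0.205
finger_force: 29.8
```

{"method": "carry_out", "body": {"series": [[0, 0, 4, 0, 0, 0], [0, 0, 3, 0, 0, 0], [0, 0, 0, 0, 0, 0], [0, 0, 0, 0, 0, 0], [0, 0, 0, 0, 0, 0]]}}

```text
t: 10.6
tool_pos: [0.632, 0.2351, 0.0313]
orientation: [[0.996, 0.091, 0.001], [0.091, -0.996, 0.001], [0.001, -0.001, -1.0]]
ft_force: [1.1, 1.3, 5.5]
width: 0.207
finger_force: 29.9
```

{"method": "carry_out", "body": {"series": [[0, 0, 0, 0, 0, 0], [0, 0, 0, 0, 0, 0], [0, 0, 0, 0, 0, 0], [0, 0, -30, 0, 0, 0], [0, 0, -40, 0, 0, 0]], "grip": 0.1}}

```text
t: 11.22
tool_pos: [0.6303, 0.2344, 0.0999]
orientation: [[0.996, 0.091, -0.003], [0.091, -0.996, -0.001], [-0.003, 0.001, -1.0]]
ft_force: [0.3, -0.4, -0.1]
width: 0.547
finger_force: 0.0
```

{"method": "carry_out", "body": {"series": [[0, 0, -50, 0, 0, 0], [0, 0, -50, 0, 0, 0], [0, 0, 0, 0, 0, 0], [0, 0, 0, 0, 0, 0], [0, 0, 0, 0, 0, 0]], "grip": -1}}

```text
t: 11.85
tool_pos: [0.6302, 0.2348, 0.1986]
orientation: [[0.996, 0.091, -0.003], [0.091, -0.996, -0.001], [-0.003, 0.0, -1.0]]
ft_force: [1.2, -0.5, -0.1]
width: 0.054
finger_force: 0.0
```

```bash
python3 - <<'E'
from plan import *
o,im=snap("wrist","w_r3");print(o["t"],o["tool_pos"],o["orientation"][:,0],o["ft_force"],o["width"])
print(project("wrist",[[.575+.1*.9956,.2295+.1*.094,.05],[.575+.045*.9956,.2295+.045*.094,.05]],o))
cv2.imwrite("pics/c5.png",cv2.resize(im[60:320,130:430],(690,598)))
E
```

```text
11.85 [0.6302 0.2348 0.1986] [ 0.9958  0.0911 -0.0031] [ 1.1717 -0.5322 -0.0592] 0.054054678544869623
[[275.641  155.1379]
 [275.8393 208.0336]]
```

View pics/c5.png

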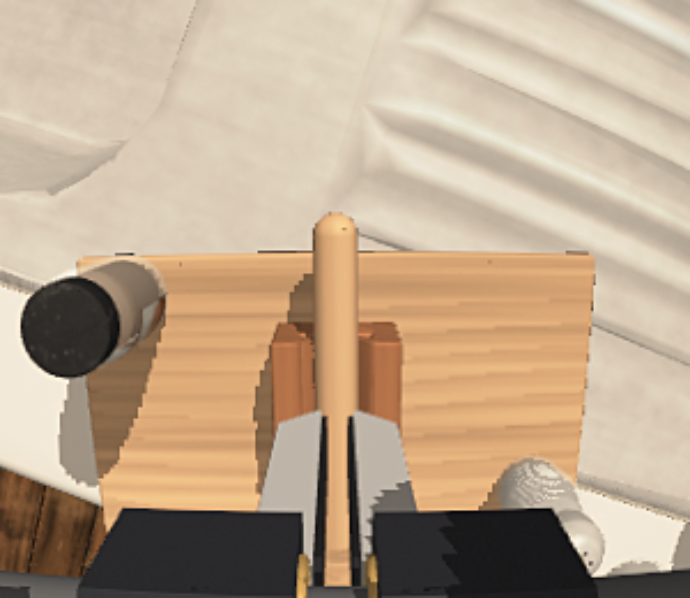

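Tip at wrist (275.7,152), block far edge at row ≈210, so overhang is ≈58 mm and the shaft lies in the groove. I'll push the tip back about 25 mm with shut fingers to widen the gap at the knob.

{"method": "carry_out", "body": {"series": [[33, 0, 0, 0, 0, 0], [33, 0, 30, 0, 0, 0], [0, 0, 45, 0, 0, 0], [0, 0, 45, 0, 0, 0], [0, 0, 34, 0, 0, 0]]}}

```text
t: 12.52
tool_pos: [0.6954, 0.2403, 0.0427]
orientation: [[0.996, 0.091, -0.004], [0.091, -0.996, -0.001], [-0.004, 0.001, -1.0]]
ft_force: [-0.6, 0.1, -0.0]
width: 0.007
finger_force: 0.0
```

{"method": "carry_out", "body": {"series": [[0, 0, 0, 0, 0, 0], [-7, 0, 0, 0, 0, 0], [-7, 0, 0, 0, 0, 0], [-7, 0, 0, 0, 0, 0], [-7, 0, 0, 0, 0, 0]]}}

```text
t: 13.15
tool_pos: [0.6696, 0.2381, 0.0477]
orientation: [[0.996, 0.091, 0.002], [0.091, -0.996, 0.0], [0.002, -0.0, -1.0]]
ft_force: [1.6, 0.5, 1.6]
width: 0.006
finger_force: 1.0
```

{"method": "carry_out", "body": {"series": [[-6, 0, 0, 0, 0, 0], [0, 0, 0, 0, 0, 0], [5, 0, 0, 0, 0, 0], [0, 0, -50, 0, 0, 0], [0, 0, -50, 0, 0, 0]]}}

```text
t: 13.78
tool_pos: [0.6676, 0.2379, 0.1465]
orientation: [[0.996, 0.091, -0.002], [0.091, -0.996, -0.001], [-0.003, 0.001, -1.0]]
ft_force: [0.8, 0.6, 0.3]
width: 0.004
finger_force: 0.0
```

{"method": "carry_out", "body": {"series": [[-20, 0, -45, 0, 0, 0], [-17, 0, 0, 0, 0, 0], [0, 0, 0, 0, 0, 0], [0, 0, 0, 0, 0, 0], [0, 0, 0, 0, 0, 0]]}}

```text
t: 14.4
tool_pos: [0.6316, 0.2345, 0.1905]
orientation: [[0.996, 0.091, -0.001], [0.091, -0.996, -0.001], [-0.001, 0.001, -1.0]]
ft_force: [0.7, -0.1, 0.4]
width: 0.006
finger_force: 0.0
```

```bash
python3 - <<'E'
from plan import *
o,im=snap("wrist","w_r4");print(o["t"],o["tool_pos"],o["orientation"][:,0],o["ft_force"],o["width"])
h=cv2.cvtColor(im,cv2.COLOR_BGR2HSV)
o3=dict(np.load("pics/w_r3.npz"));h3=cv2.cvtColor(cv2.imread("pics/w_r3.png"),cv2.COLOR_BGR2HSV)
print(h3[140:215:3,275,:2].tolist());print(h[140:225:3,275,:2].tolist(),h[140:225:3,275,2].tolist())
E
```

```text
14.4 [0.6316 0.2345 0.1905] [ 0.9958  0.0911 -0.0009] [ 0.6934 -0.1486  0.4272] 0.005536118350641929
[[16, 43], [17, 42], [17, 41], [16, 42], [15, 83], [17, 109], [18, 105], [16, 111], [15, 116], [16, 115], [16, 116], [15, 115], [16, 114], [16, 115], [15, 114], [15, 115], [15, 115], [15, 115], [15, 115], [15, 115], [15, 115], [15, 114], [15, 114], [15, 114], [15, 114]]
[[17, 43], [18, 41], [17, 42], [17, 42], [16, 44], [16, 43], [17, 40], [18, 41], [17, 43], [16, 41], [18, 38], [16, 111], [14, 117], [15, 118], [16, 110], [18, 105], [17, 107], [15, 115], [15, 115], [15, 115], [15, 115], [15, 116], [15, 115], [16, 115], [15, 114], [16, 116], [15, 114], [15, 114], [15, 115]] [215, 209, 206, 206, 210, 217, 221, 210, 215, 219, 222, 242, 216, 169, 239, 245, 242, 226, 226, 226, 226, 226, 226, 226, 225, 225, 225, 225, 224]
```

```bash
python3 - <<'E'
from plan import *
def V(head,pitch):
    a,b=np.radians([head,pitch]);z=np.array([np.cos(b)*np.cos(a),np.cos(b)*np.sin(a),np.sin(b)]);x=np.array([-np.sin(a),np.cos(a),0]);return np.c_[x,np.cross(z,x),z]
rows([((.50,.12,.23),Rt(50)),((.43,-.10,.22),V(5,-80)),((.44,-.24,.16),V(5,-60)),((.553,-.261,.075),V(5,-40))])
E
```

```text
[[-28.3, 20.4, -7.8, 0, 0.01, -8.96], [-31.1, 15.7, -7.8, 0, 0.01, -8.96], [-33.2, 10.7, -7.8, 0, 0.01, -8.96], [-34.5, 5.4, -7.9, 0, 0.01, -8.96], [-34.9, -0, -7.9, 0, 0.01, -8.96]]
[[-42.7, 17.6, 2, -1.9, 0.79, -8.97], [-44.9, 10.6, 1.9, -1.9, 0.79, -8.97], [-46.1, 3.4, 1.5, -1.9, 0.79, -8.97], [-46, -3.8, 0.8, -1.9, 0.79, -8.97], [-44.9, -11, -0, -1.9, 0.79, -8.97]]
[[-46.8, -4.2, 19.6, -6.66, 0, -0], [-46.8, -6.5, 18.9, -6.66, 0, -0], [-46.8, -8.6, 18.1, -6.66, 0, -0], [-10.2, 17.8, 43, -6.67, 0.01, -0], [-10.2, 12.7, 44.8, -6.67, 0.01, -0]]
[[-10.2, 7.4, 45.9, -6.67, 0.01, -0]]
rows 16 end [ 0.553  -0.2609  0.075 ] [-0.0873  0.9962  0.0002] [ 0.7632  0.067  -0.6427]
```

{"method": "carry_out", "body": {"series": [[-28, 20, -8, 0, 0, -9], [-31, 16, -8, 0, 0, -9], [-33, 11, -8, 0, 0, -9], [-34, 5, -8, 0, 0, -9], [-35, 0, -8, 0, 0, -9]]}}

```text
t: 15.08
tool_pos: [0.5002, 0.1195, 0.2315]
orientation: [[0.636, 0.772, 0.0], [0.772, -0.636, -0.001], [-0.0, 0.0, -1.0]]
ft_force: [-0.2, -0.7, -0.5]
width: 0.005
finger_force: 0.0
```

{"method": "carry_out", "body": {"series": [[-43, 18, 2, -1.9, 0.8, -9], [-45, 11, 2, -1.9, 0.8, -9], [-46, 3, 1.5, -1.9, 0.8, -9], [-46, -4, 1, -1.9, 0.8, -9], [-45, -11, 0, -1.9, 0.8, -9]]}}

```text
t: 15.7
tool_pos: [0.4332, -0.0968, 0.2212]
orientation: [[-0.079, 0.982, 0.171], [0.997, 0.077, 0.016], [0.002, 0.171, -0.985]]
ft_force: [0.2, -0.4, -0.0]
width: 0.003
finger_force: 0.0
```

{"method": "carry_out", "body": {"series": [[-47, -4, 20, -6.7, 0, 0], [-47, -7, 19, -6.7, 0, 0], [-47, -9, 18, -6.7, 0, 0], [-10, 18, 43, -6.7, 0, 0], [-10, 13, 45, -6.7, 0, 0]]}}

```text
t: 16.32
tool_pos: [0.5183, -0.1998, 0.1705]
orientation: [[-0.126, 0.866, 0.483], [0.989, 0.07, 0.134], [0.082, 0.495, -0.865]]
ft_force: [1.3, 0.2, -1.4]
width: 0.002
finger_force: 0.0
```

{"method": "carry_out", "body": {"series": [[-10, 7, 46, -6.7, 0, 0], [0, 0, 0, 0, 0, 0], [0, 0, 0, 0, 0, 0], [0, 0, 0, 0, 0, 0], [0, 0, 0, 0, 0, 0]]}}

```text
t: 16.95
tool_pos: [0.5546, -0.2239, 0.1636]
orientation: [[-0.151, 0.831, 0.535], [0.982, 0.064, 0.179], [0.114, 0.553, -0.826]]
ft_force: [0.6, 0.2, 0.2]
width: 0.002
finger_force: 0.0
```

```bash
python3 - <<'E'
from plan import *
o,im=snap("wrist","w_bay");print(o["t"],o["tool_pos"],o["orientation"],o["ft_force"],o["joint_pos"])
print(cal("wrist",o)[1][:3,3], onz("top",[(282.5,178.2),(374.6,167.1)],.26))
L0=np.array([.6153,-.205]);y=np.array([-.0906,.9959]);x=np.array([.9959,.0906])
for t in(-.13,-.07,0,.07,.13):
    print(t,project("wrist",[[*(L0+t*y),.21],[*(L0+t*y+.012*x),.21],[*(L0+t*y+.082*x),.21]],o).round(0).tolist())
E
```

```text
16.95 [ 0.5546 -0.2239  0.1636] [[-0.1514  0.831   0.5352]
 [ 0.9818  0.0637  0.1788]
 [ 0.1145  0.5525 -0.8256]] [0.5929 0.2318 0.1686] [ 0.9667  0.5781 -0.4875  2.1307 -1.0993  0.2333  1.7651]
[ 0.4475 -0.1846  0.3202] [[ 0.603  -0.0703  0.26  ]
 [ 0.6276 -0.339   0.26  ]]
-0.13 [[383.0, 401.0], [393.0, 394.0], [439.0, 359.0]]
-0.07 [[394.0, 333.0], [405.0, 327.0], [450.0, 299.0]]
0 [[404.0, 229.0], [414.0, 227.0], [459.0, 217.0]]
0.07 [[405.0, 113.0], [415.0, 116.0], [460.0, 128.0]]
0.13 [[397.0, 22.0], [408.0, 28.0], [455.0, 57.0]]
```

The view pose is beyond the wrist's range (j6 is at its limit), so I can't see under the lip this way. I'll grasp the pestle in the knob gap, tilted to get a steeper slope, and locate the bay with the pestle tip.

```bash
python3 - <<'E'
from plan import *
Q=Rt(5.4,-12);G=np.array([.512,.2236,.05]);T=G+.0188*Q[:,2];print(T)
A=T.copy();A=G+.0188*Q[:,2]-.13*Q[:,2]
rows([((.44,-.12,.23),Rt(80)),((.46,.06,.23),Rt(45)),(A,Q),(T,Q)])
E
```

```text
[0.5081 0.2232 0.0316]
[[25.4, -10.4, -19.5, 6.48, -2.37, 3.25], [23.9, -14, -19.2, 6.48, -2.37, 3.25], [22.3, -17.4, -18.3, 6.48, -2.37, 3.25], [20.4, -20.6, -17.1, 6.48, -2.37, 3.25], [18.5, -23.6, -15.4, 6.48, -2.37, 3.25]]
[[45.2, -2.9, 0, -0, 0, 8.75], [44.2, -9.8, 0, -0, 0, 8.75], [42.2, -16.4, 0, -0, 0, 8.75], [39.2, -22.6, 0, -0, 0, 8.75], [34.1, -12.8, 14.2, 0.83, -2.3, 7.89]]
[[32.6, -17.2, 13.1, 0.83, -2.3, 7.89], [30.4, -21.4, 12.1, 0.83, -2.3, 7.89], [27.7, -25.2, 11.3, 0.83, -2.3, 7.89], [24.4, -28.6, 10.6, 0.83, -2.3, 7.89], [-0, -0, 43.4, -0, 0, -0]]
[[-0, -0, 43.4, -0, 0, -0], [-0, -0, 43.4, -0, 0, -0]]
rows 17 end [0.5082 0.2232 0.0316] [ 0.9738  0.0919 -0.208 ] [-0.2071 -0.0195 -0.9781]
```

{"method": "carry_out", "body": {"series": [[25, -10, -20, 6.5, -2.4, 3.3], [24, -14, -19, 6.5, -2.4, 3.3], [22, -17, -18, 6.5, -2.4, 3.3], [20, -21, -17, 6.5, -2.4, 3.3], [19, -24, -15, 6.5, -2.4, 3.3]], "grip": 0.1}}

```text
t: 17.62
tool_pos: [0.4521, -0.1356, 0.211]
orientation: [[0.127, 0.989, 0.074], [0.991, -0.129, 0.023], [0.032, 0.071, -0.997]]
ft_force: [0.4, 0.9, -0.7]
width: 0.501
finger_force: 0.0
```

{"method": "carry_out", "body": {"series": [[45, -3, 0, 0, 0, 8.75], [44, -10, 0, 0, 0, 8.75], [42, -16, 0, 0, 0, 8.75], [39, -23, 0, 0, 0, 8.75], [34, -13, 14, 0.8, -2.3, 7.9]]}}

```text
t: 18.25
tool_pos: [0.4769, 0.0802, 0.204]
orientation: [[0.769, 0.638, 0.039], [0.638, -0.77, 0.009], [0.036, 0.018, -0.999]]
ft_force: [0.7, -0.9, 0.9]
width: 0.549
finger_force: 0.0
```

{"method": "carry_out", "body": {"series": [[33, -17, 13, 0.8, -2.3, 7.9], [30, -21, 12, 0.8, -2.3, 7.9], [28, -25, 11, 0.8, -2.3, 7.9], [24, -29, 11, 0.8, -2.3, 7.9], [0, 0, 0, 0, 0, 0]]}}

```text
t: 18.88
tool_pos: [0.5357, 0.2176, 0.1518]
orientation: [[0.981, 0.146, -0.13], [0.147, -0.989, -0.008], [-0.13, -0.012, -0.991]]
ft_force: [-0.1, -0.3, -0.3]
width: 0.55
finger_force: 0.0
```

```bash
python3 - <<'E'
from plan import *
Q=Rt(5.4,-12);G=np.array([.512,.2236,.05]);T=G+.0188*Q[:,2]
o,im=snap("wrist","w_r5");print(o["t"],o["tool_pos"],o["orientation"],o["joint_pos"])
rows([(T-.05*Q[:,2],Q)],step=45)
P=lambda r,z=.05:[.574+r*.9956,.2295+r*.094,z]
print(project("wrist",[P(80),P(.08),P(.045,.052),P(-.045,.052),P(-.08)],o))
h=cv2.cvtColor(im,cv2.COLOR_BGR2HSV)
g=h[:,:,1]
c=275
print([(r,h[r,c].tolist()) for r in range(40,240,5)])
E
```

```text
18.875 [0.5357 0.2176 0.1518] [[ 0.9806  0.1465 -0.1303]
 [ 0.1467 -0.9891 -0.0078]
 [-0.1301 -0.0115 -0.9914]] [-0.841   0.7809  0.7719  1.6631 -0.6066  1.095  -1.2766]
[[-3, -5.4, 36.9, -0.05, -2.27, 1.49], [-1.6, -5.3, 37, -0.05, -2.27, 1.49]]
rows 2 end [0.5185 0.2242 0.0805] [ 0.9738  0.092  -0.2079] [-0.207  -0.0194 -0.9782]
[[ 312.0119 -423.5166]
 [ 274.6954   56.374 ]
 [ 272.4139   98.4537]
 [ 267.3762  202.0826]
 [ 265.8844  236.5454]]
[(40, [17, 42, 217]), (45, [18, 36, 224]), (50, [17, 41, 226]), (55, [18, 37, 225]), (60, [18, 103, 247]), (65, [19, 100, 248]), (70, [16, 111, 234]), (75, [16, 112, 235]), (80, [16, 110, 234]), (85, [16, 111, 236]), (90, [16, 111, 236]), (95, [16, 109, 235]), (100, [16, 112, 237]), (105, [16, 110, 236]), (110, [17, 111, 236]), (115, [17, 109, 236]), (120, [16, 110, 236]), (125, [16, 111, 237]), (130, [17, 111, 237]), (135, [16, 109, 237]), (140, [16, 109, 237]), (145, [16, 110, 237]), (150, [16, 109, 238]), (155, [16, 111, 237]), (160, [16, 110, 237]), (165, [16, 110, 236]), (170, [16, 110, 236]), (175, [16, 111, 236]), (180, [16, 111, 235]), (185, [16, 110, 234]), (190, [16, 112, 234]), (195, [16, 113, 234]), (200, [16, 112, 232]), (205, [16, 113, 231]), (210, [16, 114, 229]), (215, [15, 115, 227]), (220, [15, 116, 227]), (225, [15, 117, 224]), (230, [15, 119, 221]), (235, [15, 119, 216])]
```

```bash
python3 - <<'E'
from plan import *
o=dict(np.load("pics/w_r5.npz"));im=cv2.imread("pics/w_r5.png");h=cv2.cvtColor(im,cv2.COLOR_BGR2HSV)
for r in range(190,262,4):
    print(r,"".join('B' if (h[r,c,0]<13 and h[r,c,1]>120) else ('.' if h[r,c,1]<80 else ('p' if h[r,c,2]>205 else 's')) for c in range(225,310,1)))
print(onz("wrist",[(267,210)],.052,o))
E
```

```text
190 psssssssssBBBBBBBBBBBBBBBBBBBBBBsssssppppppppppppppppssBBBBBBBBBBBBBBBBBBBBBBBppppppp
194 ppssssssssBBBBBBBBBBBBBBBBBBBBBBsssssppppppppppppppppssBBBBBBBBBBBBBBBBBBBBBBpppppppp
198 ppssssssssBBBBBBBBBBBBBBBBBBBBBBsssssppppppppppppppppssBBBBBBBBBBBBBBBBBBBBBBsppppppp
202 ppsssssssssssssssssssssssssssssssssspppppppppppppppppssssssssBsssssppsssssssspppppppp
206 pssssssssssssssssssssssssssssssssssspppppppppppppppppsssssssssssssspppppppppppppppppp
210 pppsssssssssssssssssssssssssssssssssppppppppppppppppssssssssssssppppppppppppppppppppp
214 ppssssssssssssssssssssssssssssssssssppppppppppppppppssssssssspppppppppppppppppppppppp
218 ................................ssssppppppppppppppppss.....sssssssssssssssppppppppppp
222 ................................sssspppppppppppppppps................................
226 ...............................ssssspppppppppppppppss................................
230 ............................sssssssppppppppppppppppss................................
234 sssssssss...........sssssssssssssssppppppppppppppppssssssssss........................
238 ss...ssssssssss.Bssssssssssssssssssppppppppppppppppsssssssssssssp....................
242 .......sssssssssssssppppppppppppppppppppppppppppppppppppppppppppss...................
246 .......sssssssssssssssssspppppppppsssssspppppppppppppppppppppppss....................
250 .......ssssssssssssssssssssssppppppppppppppppppppppppppppppppppss....................
254 ........ssssssssBssssssssssspsssppppppppppppppppppppppppppppppsss....................
258 .......ssssssBsBsssssssssssssspppppppppppppppppppppppppppppppssss....................
[[0.5217 0.2246 0.052 ]]
```

{"method": "carry_out", "body": {"series": [[-3, -5, 37, 0, -2.3, 1.5], [-2, -5, 37, 0, -2.3, 1.5], [0, 0, 25, 0, 0, 0], [0, 0, 25, 0, 0, 0], [0, 0, 0, 0, 0, 0]]}}

```text
t: 19.55
tool_pos: [0.5067, 0.2206, 0.0324]
orientation: [[0.974, 0.089, -0.21], [0.087, -0.996, -0.017], [-0.211, -0.002, -0.978]]
ft_force: [0.8, 0.3, 1.5]
width: 0.55
finger_force: 0.0
```

{"method": "carry_out", "body": {"series": [[0, 0, 0, 0, 0, 0], [0, 0, 0, 0, 0, 0], [0, 0, 0, 0, 0, 0], [0, 0, 0, 0, 0, 0], [0, 0, 0, 0, 0, 0]], "grip": -1}}

```text
t: 20.18
tool_pos: [0.5084, 0.2229, 0.0329]
orientation: [[0.974, 0.09, -0.207], [0.089, -0.996, -0.014], [-0.208, -0.005, -0.978]]
ft_force: [-0.8, 3.6, 4.6]
width: 0.203
finger_force: 29.9
```

```bash
python3 - <<'E'
from plan import *
o=bot.get_obs();print(o["t"],o["tool_pos"],o["orientation"],o["ft_force"],o["wrist_torque"],o["width"],o["joint_pos"])
print("grip pt",o["tool_pos"]-.0188*o["orientation"][:,2])
E
```

```text
20.175 [0.5084 0.2229 0.0329] [[ 0.9741  0.09   -0.2075]
 [ 0.089  -0.9959 -0.0143]
 [-0.2079 -0.0045 -0.9781]] [-0.8298  3.5825  4.6355] [ 0.7925  0.3881 -0.094 ] 0.20314949488567036 [-0.7999  0.9441  0.679   1.7223 -0.723   0.9777 -1.2521]
grip pt [0.5123 0.2232 0.0513]
```

Gripped firmly at s≈142 with the shaft sloping 12° above tool x. Next I'll plan the approach under the lip.

```bash
cat > push.py <<'E'
from plan import *
TH=5.2;L0=np.array([.6153,-.205,0]);xs=np.array([np.cos(np.radians(TH)),np.sin(np.radians(TH)),0]);ys=np.array([-xs[1],xs[0],0])
g=.132
def pose(xsh,t,zc,tilt,off=12):
    """TCP pose that puts the tip sphere centre at shelf x (m), y t, height zc"""
    R=Rt(TH,tilt);al=np.radians(tilt+off);a=np.cos(al)*xs+np.array([0,0,np.sin(al)])
    C=L0+(xsh+.07)*xs+t*ys;C[2]=zc
    return C-g*a+.0188*R[:,2],R
def tip(o,off=12):
    R=o["orientation"];a=np.cos(np.radians(off))*R[:,0]-np.sin(np.radians(off))*R[:,2]
    C=o["tool_pos"]-.0188*R[:,2]+g*a;d=C-L0;return np.array([d@xs-.07,d@ys,C[2]]),np.degrees(np.arcsin(a[2]))
E
python3 - <<'E'
from push import *
o=bot.get_obs();print(tip(o))
Q=o["orientation"]
rows([((.508,.223,.08),Q),((.48,.19,.22),Rt(5.2,-8)),((.40,.02,.24),Rt(5.2,0)),pose(-.11,.105,.165,0),pose(-.009,.105,.165,5)])
E
```

```text
(array([-0.0018,  0.4356,  0.0513]), np.float64(-0.0002667507572437015))
[[-10.2, -0.4, -46, 0, 0, 0], [-19.8, 9.9, -43.6, -0.09, 1.33, 0], [-18.7, 10, -44, -0.09, 1.33, 0], [-17.7, 10.1, -44.4, -0.09, 1.33, 0], [-24.3, 40.5, -1.6, 0, 2, 0]]
[[-24.2, 40.5, -2.5, 0, 2, 0], [-24.1, 40.5, -3.3, 0, 2, 0], [-24, 40.5, -4.1, 0, 2, 0], [6.3, 34.6, 30.3, 0, 0, 0], [6.3, 34.6, 30.3, 0, 0, 0]]
[[6.3, 34.6, 30.3, 0, 0, 0], [6.3, 34.6, 30.3, 0, 0, 0], [52.7, 0.1, 5.6, 0, 2.51, 0.01], [52.4, 0.1, 7.9, 0, 2.51, 0.01]]
rows 14 end [ 0.5425 -0.1062  0.1076] [0.9921 0.0902 0.0873] [ 0.087   0.0078 -0.9962]
```

{"method": "carry_out", "body": {"series": [[-10, 0, -46, 0, 0, 0], [-20, 10, -44, 0, 1.3, 0], [-19, 10, -44, 0, 1.3, 0], [-18, 10, -44, 0, 1.3, 0], [-24, 40, -2, 0, 2, 0]]}}

```text
t: 20.8
tool_pos: [0.4624, 0.1466, 0.2271]
orientation: [[0.991, 0.093, -0.099], [0.093, -0.996, -0.007], [-0.099, -0.003, -0.995]]
ft_force: [-0.2, -1.4, -1.0]
width: 0.204
finger_force: 29.9
```

{"method": "carry_out", "body": {"series": [[-24, 40, -2, 0, 2, 0], [-24, 40, -3, 0, 2, 0], [-24, 40, -4, 0, 2, 0], [6, 35, 30, 0, 0, 0], [6, 35, 30, 0, 0, 0]]}}

```text
t: 21.42
tool_pos: [0.4178, -0.0491, 0.1783]
orientation: [[0.996, 0.09, -0.0], [0.09, -0.996, 0.002], [-0.0, -0.002, -1.0]]
ft_force: [0.6, 0.3, -0.9]
width: 0.208
finger_force: 29.9
```

{"method": "carry_out", "body": {"series": [[6, 35, 30, 0, 0, 0], [6, 35, 30, 0, 0, 0], [0, 0, 0, 0, 0, 0], [0, 0, 0, 0, 0, 0], [0, 0, 0, 0, 0, 0]]}}

```text
t: 22.05
tool_pos: [0.4359, -0.1154, 0.1189]
orientation: [[0.996, 0.091, -0.001], [0.091, -0.996, 0.003], [-0.001, -0.003, -1.0]]
ft_force: [1.5, -0.6, -0.9]
width: 0.203
finger_force: 29.9
```

```bash
python3 - <<'E'
from push import *
o,im=snap("wrist","w_p1");print(o["t"],o["tool_pos"],o["orientation"],o["ft_force"],o["width"],o["joint_pos"]);print(tip(o))
c,_=tip(o)
q=lambda x,y,z:L0+(x+.07)*xs+y*ys+[0,0,z]
print(project("wrist",[q(*c),q(-.07,-.14,.21),q(-.07,.14,.21),q(-.07,.14,.26),q(-.07,-.14,.26)],o))
im=cv2.resize(im,(800,600));cv2.imwrite("pics/w_p1b.png",im)
E
```

```text
22.05 [ 0.4359 -0.1154  0.1189] [[ 0.9958  0.0913 -0.0014]
 [ 0.0913 -0.9958  0.0027]
 [-0.0011 -0.0028 -1.    ]] [ 1.471  -0.6294 -0.943 ] 0.2030810051682104 [-0.2732  0.5944  0.7006  2.1522 -0.6694  0.6248 -0.5714]
(array([-0.1113,  0.1054,  0.165 ]), np.float64(11.93590384888162))
[[ 275.21     -2.3334]
 [ 673.3838   21.5395]
 [ 172.3922 -134.4477]
 [ 124.0799 -238.5401]
 [ 733.1918   16.5822]]
```

View pics/w_p1b.png

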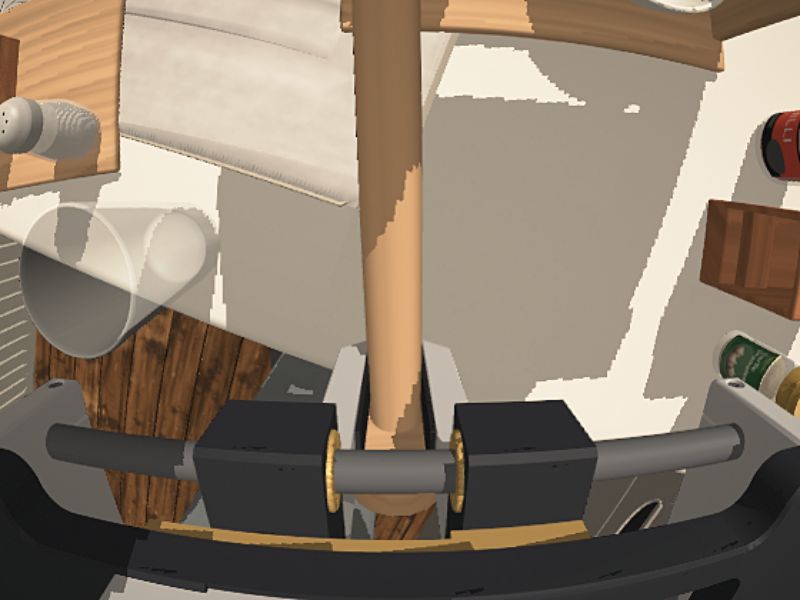

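The view shows the shaft straight along column 275, clear of the tumbler at (100,190), and the shelf floor board's front edge from (239,15) to (505,48). I'll use that edge to check the shelf frame.

```bash
python3 - <<'E'
from push import *
o=dict(np.load("pics/w_p1.npz"))
P=onz("wrist",[(240,20),(505,49)],.01,o);print(P,np.linalg.norm(P[1]-P[0]),np.degrees(np.arctan2(*(P[0]-P[1])[1::-1])))
for p in P: print((p-L0)@xs-.07,(p-L0)@ys)
# also lower edge in the first views
t=onz("top",[(283,189),(361,180.5)],.01);print(t,[((p-L0)@xs-.07,(p-L0)@ys) for p in t])
o["tool_pos"]
print(pose(-.009,.105,.165,5)[0]); o=bot.get_obs()
rows([pose(-.009,.1,.16,5),pose(-.009,.1,.165,29),pose(-.009,.1,.197,29)])
E
```

```text
[[ 0.6048 -0.0678  0.01  ]
 [ 0.6304 -0.3394  0.01  ]] 0.2727799256878939 95.37153211890919
-0.06799900945908852 0.13756182397068276
-0.06718236206985996 -0.1352168792767199
[[ 0.6073 -0.0673  0.01  ]
 [ 0.629  -0.3388  0.01  ]] [(np.float64(-0.0654450985669128), np.float64(0.13785798856532738)), (np.float64(-0.06848300333027697), np.float64(-0.1344759732210118))]
[ 0.5425 -0.1062  0.1077]
[[53.4, 2.8, 8.1, -0.08, 2.52, 0.02], [53, 2.8, 10.5, -0.08, 2.52, 0.02], [10.1, 0, 14.5, -0, 8, 0], [8, 0, 15.8, -0, 8, 0], [5.7, 0, 16.7, -0, 8, 0]]
[[15.5, 0, -28, -0, 0, 0.01]]
rows 6 end [ 0.5768 -0.1081  0.094 ] [0.8711 0.0792 0.4848] [ 0.4828  0.044  -0.8746]
```

{"method": "carry_out", "body": {"series": [[53, 3, 8, 0, 2.5, 0], [53, 3, 10, 0, 2.5, 0], [10, 0, 15, 0, 8, 0], [8, 0, 16, 0, 8, 0], [6, 0, 17, 0, 8, 0]]}}

```text
t: 22.72
tool_pos: [0.6046, -0.1232, 0.1128]
orientation: [[0.917, 0.113, 0.382], [0.086, -0.992, 0.087], [0.389, -0.047, -0.92]]
ft_force: [1.1, -0.7, -1.4]
width: 0.209
finger_force: 29.9
```

{"method": "carry_out", "body": {"series": [[0, 0, 0, 0, 0, 0], [0, 0, 0, 0, 0, 0], [0, 0, 0, 0, 0, 0], [0, 0, 0, 0, 0, 0], [0, 0, 0, 0, 0, 0]]}}

```text
t: 23.35
tool_pos: [0.6062, -0.1268, 0.1127]
orientation: [[0.917, 0.107, 0.384], [0.083, -0.993, 0.08], [0.39, -0.042, -0.92]]
ft_force: [-0.5, -0.8, -0.1]
width: 0.206
finger_force: 29.9
```

```bash
python3 - <<'E'
from push import *
o=bot.get_obs();print(o["t"],o["tool_pos"],o["ft_force"],o["wrist_torque"],o["width"],o["joint_pos"]);print(tip(o))
rows([pose(-.007,.1,.197,29),pose(-.007,.1,.222,29)],step=12)
rows([pose(-.007,.08,.222,29)],p=pose(-.007,.1,.222,29)[0],R=Rt(TH,29),step=5)
E
```

```text
23.35 [ 0.6062 -0.1268  0.1127] [-0.4568 -0.8102 -0.0795] [-0.1507  0.5803  0.0645] 0.20607437691047412 [ 0.2389  0.5969  0.0459  2.0749 -1.0992  0.2333 -0.1495]
(array([0.0289, 0.0766, 0.2056]), np.float64(34.93248512312096))
[[-7.7, -5.2, 2.1, -0.65, 1.51, -0.04], [-7.8, -5.2, 1.8, -0.65, 1.51, -0.04], [-7.8, -5.3, 1.5, -0.65, 1.51, -0.04], [-7.8, -5.3, 1.3, -0.65, 1.51, -0.04], [4, -0, -7.3, 0, 0, -0.01]]
[[4, -0, -7.3, 0, 0, -0.01], [4, -0, -7.3, 0, 0, -0.01]]
rows 7 end [ 0.5788 -0.1079  0.1189] [0.8711 0.0795 0.4846] [ 0.4826  0.0438 -0.8747]
[[0, 5, 0, 0, 0, 0], [0, 5, 0, 0, 0, 0], [0, 5, 0, 0, 0, 0], [0, 5, 0, 0, 0, 0]]
rows 4 end [ 0.5807 -0.1278  0.119 ] [0.871  0.0793 0.4848] [ 0.4828  0.0439 -0.8746]
```

```bash
python3 - <<'E'
from push import *
rows([pose(.02,.085,.19,20),pose(-.004,.1,.19,20),pose(-.004,.1,.221,20)],step=15,ang=6)
E
```

```text
[[-8.3, -3, 2.3, -1.3, -1.47, 0.01], [-8.2, -3.1, 2.4, -1.3, -1.47, 0.01], [-11.3, -7.5, -4.1, 0, -0, 0], [-11.3, -7.5, -4.1, 0, -0, 0], [3.6, 0, -9.7, 0, -0, 0]]
[[3.6, 0, -9.7, 0, -0, 0], [3.6, 0, -9.7, 0, -0, 0]]
rows 7 end [ 0.567  -0.109   0.1333] [0.9358 0.0852 0.3421] [ 0.3407  0.031  -0.9397]
```

{"method": "carry_out", "body": {"series": [[-8, -3, 2, -1.3, -1.5, 0], [-8, -3, 2, -1.3, -1.5, 0], [-11, -8, -4, 0, 0, 0], [-11, -8, -4, 0, 0, 0], [0, 0, 0, 0, 0, 0]]}}

```text
t: 23.98
tool_pos: [0.5701, -0.1095, 0.1086]
orientation: [[0.939, 0.091, 0.332], [0.084, -0.996, 0.034], [0.333, -0.004, -0.943]]
ft_force: [0.2, -0.3, -1.3]
width: 0.203
finger_force: 29.9
```

```bash
python3 - <<'E'
from push import *
o=bot.get_obs();print(o["t"],o["tool_pos"],o["ft_force"],o["wrist_torque"],o["width"],o["joint_pos"]);print(tip(o))
rows([pose(-.004,.1,.197,20),pose(-.004,.1,.222,20)],step=12)
E
```

```text
23.975 [ 0.5701 -0.1095  0.1086] [ 0.1933 -0.3251 -1.3451] [-0.0062  0.5833 -0.0157] 0.20285019102837826 [ 0.0752  0.5728  0.1902  2.1421 -1.0994  0.2334 -0.2079]
(array([-0.0001,  0.0989,  0.1952]), np.float64(31.466536846934343))
[[-2.7, -0.8, -1.8, -0.19, 0.53, -0.07], [2.9, -0, -7.8, -0, 0, 0], [2.9, -0, -7.8, -0, 0, 0], [2.9, -0, -7.8, -0, 0, 0]]
rows 4 end [ 0.5671 -0.109   0.1344] [0.9358 0.0852 0.342 ] [ 0.3406  0.031  -0.9397]
```

{"method": "carry_out", "body": {"series": [[-3, 0, -2, 0, 0, 0], [3, 0, -8, 0, 0, 0], [3, 0, -8, 0, 0, 0], [3, 0, -8, 0, 0, 0], [0, 0, 0, 0, 0, 0]]}}

```text
t: 24.6
tool_pos: [0.5683, -0.1111, 0.1358]
orientation: [[0.939, 0.09, 0.332], [0.084, -0.996, 0.032], [0.334, -0.002, -0.943]]
ft_force: [-0.3, 0.4, 0.1]
width: 0.204
finger_force: 29.9
```

```bash
python3 - <<'E'
from push import *
o=bot.get_obs();print(o["t"],o["tool_pos"],o["ft_force"],o["wrist_torque"],o["width"],o["joint_pos"]);print(tip(o))
rows([pose(-.004,.1,.222,24),],step=12)
E
```

```text
24.6 [ 0.5683 -0.1111  0.1358] [-0.2755  0.3587  0.135 ] [-0.0411  0.5563  0.0027] 0.20431831170270798 [-0.0088  0.5317  0.314   2.1278 -1.0076  0.3177 -0.3027]
(array([-0.002 ,  0.0975,  0.2225]), np.float64(31.50817810989674))
[[2, -2.2, 9.8, -0.12, 4.49, -0.06]]
rows 1 end [ 0.5733 -0.1084  0.1273] [0.9098 0.0827 0.4067] [ 0.405   0.0369 -0.9136]
```

{"method": "carry_out", "body": {"series": [[0, 6, 0, 0, 0, 0], [0, 6, 0, 0, 0, 0], [0, 6, 0, 0, 0, 0], [0, 6, 0, 0, 0, 0], [0, 6, 0, 0, 0, 0]]}}

```text
t: 25.22
tool_pos: [0.5701, -0.14, 0.1348]
orientation: [[0.939, 0.093, 0.33], [0.086, -0.996, 0.035], [0.332, -0.004, -0.943]]
ft_force: [-0.3, 3.5, -1.1]
width: 0.205
finger_force: 30.1
```

{"method": "carry_out", "body": {"series": [[0, 0, 0, 0, 0, 0], [0, 0, 0, 0, 0, 0], [0, 0, 0, 0, 0, 0], [0, 0, 0, 0, 0, 0], [0, 0, 0, 0, 0, 0]]}}

```text
t: 25.85
tool_pos: [0.5701, -0.1398, 0.1349]
orientation: [[0.939, 0.092, 0.33], [0.085, -0.996, 0.034], [0.332, -0.004, -0.943]]
ft_force: [-2.2, 3.8, -2.0]
width: 0.201
finger_force: 30.1
```

```bash
python3 - <<'E'
from push import *
o=bot.get_obs();print(o["t"],o["tool_pos"],o["ft_force"],o["wrist_torque"],o["width"],o["joint_pos"]);print(tip(o))
E
```

```text
25.85 [ 0.5701 -0.1398  0.1349] [-2.2276  3.8138 -2.0118] [0.4078 0.9478 0.6278] 0.20108557501283666 [ 0.0507  0.545   0.3169  2.1002 -0.9922  0.3512 -0.2654]
(array([-0.0027,  0.0688,  0.2214]), np.float64(31.387418501677363))
```

{"method": "carry_out", "body": {"series": [[0, -3, 0, 0, 0, 0], [0, 0, 0, 0, 0, 0], [0, 0, 0, 0, 0, 0], [0, 0, 0, 0, 0, 0], [0, 0, 0, 0, 0, 0]]}}

```text
t: 26.48
tool_pos: [0.5705, -0.1379, 0.1353]
orientation: [[0.939, 0.09, 0.332], [0.084, -0.996, 0.033], [0.333, -0.003, -0.943]]
ft_force: [0.0, 0.0, -0.8]
width: 0.207
finger_force: 29.9
```

```bash
python3 - <<'E'
from push import *
o=bot.get_obs();print(o["ft_force"],o["wrist_torque"],tip(o))
E
```

```text
[ 0.0358  0.0475 -0.8188] [0.0462 0.5912 0.1694] (array([-0.0022,  0.0706,  0.2219]), np.float64(31.46020888536512))
```

{"method": "carry_out", "body": {"series": [[0, -3, 0, 0, 0, 0], [0, 0, 0, 0, 0, 0], [0, 0, 0, 0, 0, 0], [0, 0, 0, 0, 0, 0], [0, 0, 0, 0, 0, 0]]}}

```text
t: 27.1
tool_pos: [0.5699, -0.1346, 0.1351]
orientation: [[0.939, 0.091, 0.331], [0.085, -0.996, 0.033], [0.333, -0.003, -0.943]]
ft_force: [0.4, 0.2, -0.7]
width: 0.207
finger_force: 29.9
```

```bash
python3 - <<'E'
from push import *
o=bot.get_obs();print(o["ft_force"],o["wrist_torque"],tip(o))
E
```

```text
[ 0.4331  0.1814 -0.7377] [-0.1025  0.497   0.0253] (array([-0.0025,  0.074 ,  0.2216]), np.float64(31.42363151997629))
```

{"method": "carry_out", "body": {"series": [[0, -3, 0, 0, 0, 0], [0, 0, 0, 0, 0, 0], [0, 0, 0, 0, 0, 0], [0, 0, 0, 0, 0, 0], [0, 0, 0, 0, 0, 0]]}}

```text
t: 27.72
tool_pos: [0.5696, -0.1315, 0.1351]
orientation: [[0.939, 0.091, 0.331], [0.085, -0.996, 0.033], [0.333, -0.003, -0.943]]
ft_force: [-0.1, 0.9, -1.1]
width: 0.205
finger_force: 29.9
```

```bash
python3 - <<'E'
from push import *
o=bot.get_obs();print(o["ft_force"],o["wrist_torque"],tip(o))
E
```

```text
[-0.1095  0.9466 -1.1155] [-0.0512  0.5268  0.0159] (array([-0.0024,  0.0771,  0.2217]), np.float64(31.42672090097451))
```

Contact released at t≈0.072 (outer side of the left cheek), so the bay centre is at t≈0.039. I'll go down, across, and back up.

```bash
python3 - <<'E'
from push import *
rows([pose(-.004,.077,.192,20),pose(-.004,.039,.192,20),pose(-.004,.039,.214,21)],step=16)
E
```

```text
[[-5.4, 0.2, 14.4, -0.09, 0.29, -0.02], [-5.5, 0.2, 14.4, -0.09, 0.29, -0.02], [-0, 12.7, -0, 0, -0, -0], [-0, 12.7, -0, 0, -0, -0], [-0, 12.7, -0, 0, -0, -0]]
[[4.2, -0, -9.2, 0, 0.5, -0], [4.2, -0, -9.2, 0, 0.5, -0]]
rows 7 end [ 0.574  -0.1697  0.1245] [0.9297 0.0844 0.3585] [ 0.357   0.0324 -0.9335]
```

{"method": "carry_out", "body": {"series": [[-5, 0, 14, 0, 0.3, 0], [-5, 0, 14, 0, 0.3, 0], [0, 13, 0, 0, 0, 0], [0, 13, 0, 0, 0, 0], [0, 12, 0, 0, 0, 0]]}}

```text
t: 28.35
tool_pos: [0.5743, -0.1717, 0.1073]
orientation: [[0.936, 0.09, 0.339], [0.083, -0.996, 0.033], [0.341, -0.003, -0.94]]
ft_force: [-0.0, -1.2, -0.8]
width: 0.206
finger_force: 29.9
```

{"method": "carry_out", "body": {"series": [[0, 0, 0, 0, 0, 0], [4, 0, -7, 0, 0.5, 0], [4, 0, -7, 0, 0.5, 0], [0, 0, 0, 0, 0, 0], [0, 0, 0, 0, 0, 0]]}}

```text
t: 28.98
tool_pos: [0.5765, -0.1691, 0.1227]
orientation: [[0.93, 0.092, 0.355], [0.084, -0.996, 0.037], [0.357, -0.004, -0.934]]
ft_force: [0.3, 0.1, -1.5]
width: 0.201
finger_force: 29.9
```

```bash
python3 - <<'E'
from push import *
o=bot.get_obs();print(o["t"],o["ft_force"],o["wrist_torque"],o["width"],o["joint_pos"],tip(o))
rows([pose(-.004,.039,.214,21),pose(-.004,.039,.226,22)],step=4)
E
```

```text
28.975 [ 0.3022  0.0753 -1.4982] [-0.0939  0.5936 -0.0248] 0.20083123947397585 [ 0.1944  0.5697  0.201   2.0893 -1.0485  0.3051 -0.1503] (array([-0.0012,  0.039 ,  0.2119]), np.float64(32.8860132596672))
[[-1.8, 0.3, -2.7, -0.25, 0.11, -0.03], [1.7, -0, -3, -0, 0.33, 0], [1.7, -0, -3, -0, 0.33, 0], [1.8, -0, -3, -0, 0.33, 0]]
rows 4 end [ 0.5755 -0.1695  0.1348] [0.9235 0.0841 0.3744] [ 0.3728  0.034  -0.9273]
```

{"method": "carry_out", "body": {"series": [[0, 0, -3, 0, 0, 0], [0, 0, -3, 0, 0, 0], [1, 0, -3, 0, 0, 0], [1, 0, -3, 0, 0, 0], [0, 0, 0, 0, 0, 0]]}}

```text
t: 29.6
tool_pos: [0.5737, -0.1697, 0.1343]
orientation: [[0.931, 0.091, 0.354], [0.084, -0.996, 0.036], [0.356, -0.004, -0.935]]
ft_force: [-0.8, 0.1, -2.6]
width: 0.207
finger_force: 30.0
```

```bash
python3 - <<'E'
from push import *
o=bot.get_obs();print(o["t"],o["ft_force"],o["wrist_torque"],o["width"],tip(o))
E
```

```text
29.6 [-0.8377  0.0712 -2.5656] [-0.0965  1.0839 -0.0613] 0.20749019136635344 (array([-0.0041,  0.0386,  0.2235]), np.float64(32.83449848800162))
```

{"method": "carry_out", "body": {"series": [[1, 0, -2, 0, 0, 0], [1, 0, -2, 0, 0, 0], [0, 0, 0, 0, 0, 0], [0, 0, 0, 0, 0, 0], [0, 0, 0, 0, 0, 0]]}}

```text
t: 30.22
tool_pos: [0.5745, -0.1696, 0.1389]
orientation: [[0.931, 0.091, 0.354], [0.084, -0.996, 0.037], [0.356, -0.004, -0.934]]
ft_force: [-1.4, 0.9, -3.5]
width: 0.204
finger_force: 30.0
```

```bash
python3 - <<'E'
from push import *
o=bot.get_obs();print(o["t"],o["ft_force"],o["wrist_torque"],o["width"],tip(o))
E
```

```text
30.225 [-1.4399  0.94   -3.505 ] [-0.1172  1.1387  0.0495] 0.2038295352922544 (array([-0.0032,  0.0386,  0.2281]), np.float64(32.87137906457948))
```

{"method": "carry_out", "body": {"series": [[1, 0, -2, 0, 0, 0], [0, 0, -2, 0, 0, 0], [0, 0, 0, 0, 0, 0], [0, 0, 0, 0, 0, 0], [0, 0, 0, 0, 0, 0]]}}

```text
t: 30.85
tool_pos: [0.5742, -0.1699, 0.1431]
orientation: [[0.931, 0.091, 0.355], [0.084, -0.996, 0.036], [0.357, -0.004, -0.934]]
ft_force: [-0.5, -1.2, -3.3]
width: 0.201
finger_force: 30.0
```

```bash
python3 - <<'E'
from push import *
o=bot.get_obs();print(o["t"],o["ft_force"],o["wrist_torque"],o["width"],tip(o))
snap("scene","s_on");snap("top","t_on")
E
```

```text
30.85 [-0.5499 -1.1913 -3.295 ] [-0.2336  1.0725 -0.1016] 0.20092302845770296 (array([-0.0036,  0.0384,  0.2323]), np.float64(32.89094517813956))
```

{"method": "carry_out", "body": {"series": [[1, 0, -2, 0, 0, 0], [0, 0, -2, 0, 0, 0], [0, 0, 0, 0, 0, 0], [0, 0, 0, 0, 0, 0], [0, 0, 0, 0, 0, 0]]}}

```text
t: 31.58
tool_pos: [0.5737, -0.1697, 0.1471]
orientation: [[0.931, 0.091, 0.355], [0.084, -0.996, 0.037], [0.356, -0.004, -0.934]]
ft_force: [-1.5, 0.6, -2.3]
width: 0.205
finger_force: 30.0
```

```bash
python3 - <<'E'
from push import *
o=bot.get_obs();print(o["t"],o["ft_force"],o["wrist_torque"],o["width"],tip(o))
E
```

```text
31.575 [-1.4872  0.5821 -2.2515] [-0.0841  1.0914 -0.0209] 0.2045841246760683 (array([-0.0041,  0.0386,  0.2364]), np.float64(32.88450206636137))
```

```bash
python3 - <<'E'
from push import *
s1=bot.capture("scene")[:,:,::-1].astype(int);t1=bot.capture("top")[:,:,::-1].astype(int)
s0=cv2.imread("pics/scene0.png").astype(int);t0=cv2.imread("pics/top0.png").astype(int)
sr=cv2.imread("pics/s_r2.png").astype(int)
q=lambda x,y,z:L0+(x+.07)*xs+y*ys+[0,0,z]
for nm,a,b in(("scene",s0,s1),("top",t0,t1),("scene_r2",s0,sr)):
    n=nm.split("_")[0]
    for x in(-.065,-.03):
        P=project(n,[q(x,t,.011) for t in np.linspace(-.12,.12,9)]).round().astype(int)
        print(nm,x,[ (int(a[v-1:v+2,u-1:u+2].mean()),int(b[v-1:v+2,u-1:u+2].mean())) for u,v in P])
d=np.abs(s1-sr).max(2);n,l,st,c=cv2.connectedComponentsWithStats((d>40).astype(np.uint8))
print(sorted([x.tolist() for x in st[1:] if x[4]>15],key=lambda x:-x[4])[:12], project("scene",[q(-.012,.039,.21),q(-.07,.039,.21),q(-.07,.039,.26)]).round())
E
```

```text
scene -0.065 [(83, 45), (80, 69), (85, 53), (81, 76), (83, 51), (124, 122), (117, 123), (91, 96), (86, 90)]
scene -0.03 [(76, 80), (88, 16), (81, 88), (75, 35), (74, 35), (128, 135), (98, 102), (76, 80), (75, 79)]
top -0.065 [(90, 88), (89, 87), (88, 86), (89, 87), (89, 87), (124, 82), (125, 123), (92, 90), (91, 90)]
top -0.03 [(76, 74), (84, 81), (88, 85), (86, 84), (79, 76), (84, 77), (75, 72), (74, 72), (81, 79)]
scene_r2 -0.065 [(83, 86), (80, 83), (85, 89), (81, 83), (83, 87), (124, 130), (117, 123), (91, 96), (86, 90)]
scene_r2 -0.03 [(76, 80), (88, 91), (81, 85), (75, 78), (74, 78), (128, 133), (98, 102), (76, 81), (75, 79)]
[[108, 157, 123, 165, 9256], [284, 76, 132, 183, 7913], [294, 330, 129, 58, 2003], [354, 216, 64, 74, 1339], [392, 348, 32, 53, 645], [229, 272, 33, 37, 571], [193, 294, 43, 28, 518], [396, 403, 35, 17, 341], [402, 128, 12, 42, 293], [291, 303, 25, 53, 287], [360, 372, 19, 25, 227], [361, 359, 28, 39, 207]] [[283. 167.]
 [296. 179.]
 [296. 169.]]
```

```bash
cat > ang.py <<'E'
from push import *
def widths(o,im,rws=(10,30,50,80,110,140)):
    h=cv2.cvtColor(im,cv2.COLOR_BGR2HSV);out=[]
    for r in rws:
        m=(h[r,:,1]>85)&(h[r,:,0]<22);c=276
        if not m[c]: out.append((r,None));continue
        a=c
        while m[a-1]:a-=1
        b=c
        while m[b+1]:b+=1
        out.append((r,a,b,b-a+1))
    return out
def pred(o,off,rws):
    R=o["orientation"];al=np.radians(off);res=[]
    s=np.linspace(.02,.14,60)
    P=lambda dy:np.array([o["tool_pos"]+R@np.array([t*np.cos(al),dy,-.0188-t*np.sin(al)]) for t in s])
    a,b=project("wrist",P(-.0099),o),project("wrist",P(.0099),o)
    return [round(float(np.interp(r,a[::-1,1],b[::-1,0])-np.interp(r,a[::-1,1],a[::-1,0])),1) for r in rws],project("wrist",P(0)[-1:],o)[0].round(1)
E
python3 - <<'E'
from ang import *
rw=(10,30,50,80,110,140)
for n in("w_p1",):
    o=dict(np.load(f"pics/{n}.npz"));print(widths(o,cv2.imread(f"pics/{n}.png")),[ (f,pred(o,f,rw)) for f in(6,12,)])
o,im=snap("wrist","w_now");print(widths(o,im));print([(f,pred(o,f,rw)) for f in(0,3,6,9,12)])
h=cv2.cvtColor(im,cv2.COLOR_BGR2HSV);print(h[0:40:3,276].tolist())
E
```

```text
Traceback (most recent call last):
  File "ang.py", line 10, in widths
    while m[b+1]:b+=1
          ~^^^^^
IndexError: index 560 is out of bounds for axis 0 with size 560
```

```bash
sed -i 's/while m\[a-1\]:a-=1/while a>230 and m[a-1]:a-=1/;s/while m\[b+1\]:b+=1/while b<330 and m[b+1]:b+=1/' ang.py
python3 - <<'E'
from ang import *
rw=(10,30,50,80,110,140)
o=dict(np.load("pics/w_p1.npz"));print(widths(o,cv2.imread("pics/w_p1.png")),[(f,pred(o,f,rw)) for f in(6,12)])
o,im=snap("wrist","w_now");print(widths(o,im));print([(f,pred(o,f,rw)) for f in(-3,0,3,6,9,12)])
for r in(5,20,40,70):print(r,cv2.cvtColor(im,cv2.COLOR_BGR2GRAY)[r,240:312:3].tolist())
E
```

```text
[(10, 238, 330, 93), (30, 248, 293, 46), (50, 248, 294, 47), (80, 249, 294, 46), (110, 250, 294, 45), (140, 252, 294, 43)] [(6, ([43.6, 43.6, 43.6, 43.4, 42.9, 42.2], array([275.3, -10.9]))), (12, ([47.7, 47.5, 47.1, 46.4, 45.4, 44.2], array([275.2, -19.6])))]
[(10, 230, 330, 101), (30, 230, 330, 101), (50, 230, 330, 101), (80, 230, 330, 101), (110, 230, 330, 101), (140, 230, 330, 101)]
[(-3, ([38.2, 38.7, 39.1, 39.4, 39.5, 39.4], array([275.4,   4.5]))), (0, ([39.9, 40.3, 40.5, 40.7, 40.6, 40.3], array([275.3,  -0.9]))), (3, ([41.7, 41.9, 42.0, 42.0, 41.7, 41.2], array([275.3,  -6.1]))), (6, ([43.6, 43.6, 43.6, 43.4, 42.9, 42.2], array([275.3, -10.9]))), (9, ([45.6, 45.5, 45.3, 44.8, 44.1, 43.2], array([275.2, -15.5]))), (12, ([47.7, 47.5, 47.1, 46.4, 45.4, 44.2], array([275.2, -19.6])))]
5 [113, 113, 111, 190, 185, 185, 185, 185, 185, 185, 186, 186, 185, 185, 186, 186, 185, 185, 185, 185, 186, 187, 186, 185]
20 [197, 192, 192, 192, 192, 193, 192, 192, 191, 190, 190, 190, 191, 190, 190, 190, 190, 190, 190, 191, 191, 190, 190, 190]
40 [189, 189, 189, 188, 188, 189, 189, 189, 189, 189, 189, 190, 189, 189, 189, 189, 189, 189, 189, 189, 190, 188, 188, 189]
70 [176, 177, 177, 177, 179, 179, 179, 179, 179, 179, 180, 180, 179, 180, 179, 179, 179, 179, 180, 179, 179, 179, 179, 179]
```

```bash
python3 - <<'E'
from ang import *
im=cv2.imread("pics/w_now.png");o=dict(np.load("pics/w_now.npz"))
g=cv2.cvtColor(im,cv2.COLOR_BGR2GRAY)
for r in(90,110,130,150,170,190,205,220):print(r,g[r,236:318:2].tolist())
rw=(130,150,170,190,205,220);print([(f,pred(o,f,rw)[0]) for f in(0,4,8,12)])
E
```

```text
90 [191, 191, 191, 191, 191, 191, 192, 191, 191, 192, 190, 190, 191, 192, 191, 192, 192, 192, 191, 192, 191, 192, 192, 191, 192, 192, 191, 192, 192, 192, 192, 192, 192, 192, 192, 192, 192, 192, 192, 192, 191]
110 [108, 107, 106, 106, 106, 104, 104, 103, 104, 103, 104, 103, 104, 103, 102, 103, 103, 102, 102, 102, 101, 102, 103, 99, 99, 99, 99, 100, 99, 100, 103, 103, 104, 103, 103, 103, 103, 104, 104, 105, 105]
130 [80, 80, 80, 81, 81, 82, 81, 81, 81, 82, 82, 81, 81, 81, 81, 82, 83, 84, 83, 83, 83, 82, 83, 84, 83, 82, 82, 83, 82, 83, 83, 81, 82, 83, 83, 82, 83, 82, 83, 83, 83]
150 [84, 85, 85, 85, 85, 85, 84, 84, 84, 84, 84, 83, 84, 84, 84, 84, 84, 84, 84, 84, 84, 84, 84, 84, 85, 85, 84, 84, 84, 85, 84, 84, 84, 84, 84, 85, 85, 84, 84, 85, 85]
170 [113, 113, 113, 110, 110, 109, 110, 110, 113, 184, 183, 100, 105, 108, 112, 114, 114, 114, 113, 114, 116, 117, 117, 118, 117, 118, 116, 115, 111, 106, 97, 103, 109, 109, 109, 109, 109, 109, 109, 109, 109]
190 [116, 116, 116, 115, 124, 195, 189, 188, 188, 188, 186, 96, 105, 109, 113, 115, 114, 114, 114, 114, 115, 116, 118, 118, 117, 118, 116, 115, 110, 105, 91, 117, 114, 114, 114, 115, 115, 114, 114, 114, 115]
205 [118, 114, 206, 192, 190, 189, 188, 188, 188, 189, 186, 94, 105, 108, 113, 114, 114, 114, 113, 114, 115, 117, 118, 118, 118, 118, 116, 115, 109, 102, 93, 123, 121, 121, 121, 120, 121, 120, 120, 120, 120]
220 [216, 218, 221, 211, 202, 177, 179, 209, 253, 253, 254, 83, 104, 107, 113, 114, 114, 114, 113, 114, 116, 117, 118, 117, 118, 118, 116, 113, 109, 98, 112, 157, 155, 155, 155, 156, 155, 155, 156, 156, 155]
[(0, [40.4, 40.2, 39.8, 39.3, 38.9, 38.4]), (4, [41.7, 41.3, 40.7, 40.1, 39.5, 38.9]), (8, [43.1, 42.5, 41.7, 40.8, 40.1, 39.4]), (12, [44.7, 43.8, 42.8, 41.7, 40.8, 39.9])]
```

The grip is slipping in pitch: the shaft is now only about 4° above tool x, and force is limited to about 2 N. I'll go back to the rest and regrasp steeper and nearer the middle, which shortens the lever and gives a longer pad line.

```bash
python3 - <<'E'
from push import *
o=bot.get_obs();p=o["tool_pos"];R=o["orientation"]
c=np.array([.574,.2295,0]);rx=np.array([.9956,.094,0])
Q=Rt(5.4,-4);G=c-.067*rx+[0,0,.052];T=G+.0188*Q[:,2]
p1=p-[0,0,.055]
p2=p1-.10*xs+[0,0,.02]
rows([(p1,R),(p2,Rt(TH,0)),((.42,-.06,.21),Rt(TH,0)),((.44,.12,.21),Rt(TH,0)),(T+[0,0,.05],Q),(T,Q)],step=60)
E
```

```text
[[-19.6, 0.2, 51.4, 0, 0, 0], [-28.8, -0, -18.1, -0.08, -6.96, -0], [-30.8, -0, -14.5, -0.08, -6.96, -0], [-32.3, -0, -10.7, -0.08, -6.96, -0], [-14.3, -41.1, -32.6, -0, -0, 0]]
[[-14.3, -41.1, -32.6, -0, -0, 0], [-14.3, -41.1, -32.6, -0, -0, 0], [9, -44.4, -0, -0, -0, 0], [9, -44.4, -0, -0, -0, 0], [9, -44.4, -0, -0, -0, 0]]
[[9, -44.4, -0, -0, -0, 0], [25.1, -32.2, 42.2, -0, -1.33, -0.07], [26.1, -32.1, 41.6, -0, -1.33, -0.07], [27.1, -32.1, 41, -0, -1.33, -0.07], [3.4, -0, 50, -0.01, -0.01, 0.01]]
rows 15 end [0.506  0.2231 0.0332] [ 0.9931  0.0939 -0.0697] [-0.0694 -0.0065 -0.9976]
```

{"method": "carry_out", "body": {"series": [[-20, 0, 51, 0, 0, 0], [-29, 0, -18, 0, -7, 0], [-31, 0, -14, 0, -7, 0], [-32, 0, -11, 0, -7, 0], [-14, -41, -33, 0, 0, 0]]}}

```text
t: 32.35
tool_pos: [0.4631, -0.1426, 0.1465]
orientation: [[0.996, 0.092, 0.003], [0.092, -0.996, 0.006], [0.004, -0.005, -1.0]]
ft_force: [1.1, 0.4, -0.4]
width: 0.207
finger_force: 30.0
```

{"method": "carry_out", "body": {"series": [[-14, -41, -33, 0, 0, 0], [-14, -41, -33, 0, 0, 0], [9, -44, 0, 0, 0, 0], [9, -44, 0, 0, 0, 0], [9, -44, 0, 0, 0, 0]]}}

```text
t: 32.98
tool_pos: [0.4416, 0.074, 0.2158]
orientation: [[0.995, 0.095, 0.008], [0.095, -0.995, 0.011], [0.009, -0.011, -1.0]]
ft_force: [1.3, -0.7, -2.2]
width: 0.209
finger_force: 30.0
```

```bash
python3 - <<'E'
from ang import *
o,im=snap("wrist","w_b1");print(o["t"],o["tool_pos"],o["orientation"],o["wrist_torque"],o["joint_pos"])
rw=(10,30,50,80,110,140);g=cv2.cvtColor(im,cv2.COLOR_BGR2HSV)
print(widths(o,im,rw),[(f,pred(o,f,rw)) for f in(0,4,8,12)])
c=np.array([.574,.2295,0]);rx=np.array([.9956,.094,0])
Q=Rt(5.4,-4);G=c-.067*rx+[0,0,.052];T=G+.0188*Q[:,2]
rows([((.44,.12,.21),Rt(TH,0)),(T+[0,0,.05],Q),(T,Q)],step=55)
E
```

```text
32.975 [0.4416 0.074  0.2158] [[ 0.9954  0.0953  0.0079]
 [ 0.0952 -0.9954  0.0114]
 [ 0.0089 -0.0106 -0.9999]] [-0.072   0.1525 -0.031 ] [-0.8392  0.4394  0.8729  2.0648 -0.4723  0.8327 -1.163 ]
[(10, 230, 300, 71), (30, 230, 299, 70), (50, 230, 299, 70), (80, 230, 299, 70), (110, 256, 298, 43), (140, 256, 298, 43)] [(0, ([39.9, 40.3, 40.5, 40.7, 40.6, 40.3], array([275.4,  -1.1]))), (4, ([42.3, 42.5, 42.6, 42.4, 42.1, 41.5], array([275.3,  -7.9]))), (8, ([44.9, 44.9, 44.7, 44.3, 43.7, 42.8], array([275.3, -14.2]))), (12, ([47.7, 47.5, 47.1, 46.4, 45.5, 44.3], array([275.2, -19.8])))]
[[2.2, -39.1, 5.6, -0.8, -0.44, 0.74], [18.8, -24.2, 31.7, -0, -1, -0.05], [19.3, -24.2, 31.4, -0, -1, -0.05], [19.9, -24.1, 31, -0, -1, -0.05], [20.5, -24.1, 30.7, -0, -1, -0.05]]
[[3.5, -0, 49.8, -0.01, 0, -0]]
rows 6 end [0.506  0.2231 0.0332] [ 0.9931  0.0938 -0.0698] [-0.0695 -0.0066 -0.9976]
```

{"method": "carry_out", "body": {"series": [[2, -39, 6, -0.8, -0.9, 0.7], [19, -24, 31, 0, -1.2, 0], [20, -24, 31, 0, -1.2, 0], [20, -24, 31, 0, -1.2, 0], [21, -24, 30, 0, -1.2, 0]]}}

```text
t: 33.65
tool_pos: [0.507, 0.2137, 0.0818]
orientation: [[0.992, 0.083, -0.092], [0.082, -0.997, -0.011], [-0.092, 0.003, -0.996]]
ft_force: [0.7, 0.0, -0.7]
width: 0.207
finger_force: 30.0
```

{"method": "carry_out", "body": {"series": [[0, 0, 0, 0, 0, 0], [0, 0, 0, 0, 0, 0], [5, 0, 25, 0, 0, 0], [3, 0, 25, 0, 0, 0], [0, 0, 0, 0, 0, 0]]}}

```text
t: 34.28
tool_pos: [0.5084, 0.2114, 0.0327]
orientation: [[0.992, 0.081, -0.093], [0.08, -0.997, -0.012], [-0.094, 0.005, -0.996]]
ft_force: [0.2, 0.6, -0.6]
width: 0.202
finger_force: 30.0
```

```bash
python3 - <<'E'
from push import *
o=bot.get_obs();print(o["t"],o["tool_pos"],o["orientation"],o["ft_force"],o["wrist_torque"])
print("grip",o["tool_pos"]-.0188*o["orientation"][:,2])
E
```

```text
34.275 [0.5084 0.2114 0.0327] [[ 0.9924  0.0811 -0.093 ]
 [ 0.0804 -0.9967 -0.0121]
 [-0.0936  0.0045 -0.9956]] [ 0.2276  0.5913 -0.6471] [-0.0423  0.1034  0.0509]
grip [0.5102 0.2116 0.0514]
```

{"method": "carry_out", "body": {"series": [[0, 0, -20, 0, 0, 0], [-4, -12, 0, 0, 0, -0.7], [0, 0, 0, 0, 0, 0], [1, 0, 11, 0, 0, 0], [1, 0, 11, 0, 0, 0]]}}

```text
t: 34.9
tool_pos: [0.5053, 0.2236, 0.0291]
orientation: [[0.991, 0.094, -0.093], [0.093, -0.996, -0.013], [-0.094, 0.004, -0.996]]
ft_force: [-0.3, 0.1, -0.8]
width: 0.208
finger_force: 30.0
```

```bash
python3 - <<'E'
from push import *
o=bot.get_obs();print(o["t"],o["tool_pos"],o["ft_force"],o["wrist_torque"],o["orientation"][:,0])
print("grip",o["tool_pos"]-.0188*o["orientation"][:,2])
E
```

```text
34.9 [0.5053 0.2236 0.0291] [-0.305   0.0771 -0.7892] [-0.0139  0.0994  0.0068] [ 0.9912  0.0935 -0.0942]
grip [0.5071 0.2238 0.0479]
```

{"method": "carry_out", "body": {"series": [[0, 0, 0, 0, -2, 0], [0, 0, 0, 0, 0, 0], [0, 0, 0, 0, 0, 0], [0, 0, 0, 0, 0, 0], [0, 0, 0, 0, 0, 0]]}}

```text
t: 35.52
tool_pos: [0.5057, 0.2239, 0.0304]
orientation: [[0.987, 0.094, -0.127], [0.093, -0.996, -0.015], [-0.128, 0.003, -0.992]]
ft_force: [0.7, -0.8, -2.0]
width: 0.203
finger_force: 30.0
```

```bash
python3 - <<'E'
from push import *
o=bot.get_obs();print(o["t"],o["tool_pos"],o["ft_force"],o["wrist_torque"],o["orientation"][:,0])
E
```

```text
35.525 [0.5057 0.2239 0.0304] [ 0.7063 -0.7641 -2.0282] [ 0.0548 -0.0302 -0.0069] [ 0.9874  0.0932 -0.1278]
```

{"method": "carry_out", "body": {"series": [[0, 0, 0, 0, -2, 0], [0, 0, 0, 0, 0, 0], [0, 0, 0, 0, 0, 0], [0, 0, 0, 0, 0, 0], [0, 0, 0, 0, 0, 0]]}}

```text
t: 36.15
tool_pos: [0.5056, 0.2239, 0.0303]
orientation: [[0.982, 0.094, -0.161], [0.093, -0.996, -0.019], [-0.162, 0.003, -0.987]]
ft_force: [0.0, -0.8, -0.9]
width: 0.205
finger_force: 30.0
```

```bash
python3 - <<'E'
from push import *
o=bot.get_obs();print(o["t"],o["tool_pos"],o["ft_force"],o["wrist_torque"],o["orientation"][:,0],"grip",o["tool_pos"]-.0188*o["orientation"][:,2])
E
```

```text
36.15 [0.5056 0.2239 0.0303] [ 0.0404 -0.7741 -0.8778] [-0.018  -0.0283  0.0091] [ 0.9824  0.0926 -0.1625] grip [0.5087 0.2243 0.0489]
```

```bash
python3 - <<'E'
from push import *
for n,px in(("w_r3",[(275.7,152.2)]),("w_r4",[(275,181),(275,173)]),("w_r5",[(274.7,59),(274.7,68)])):
    o=dict(np.load(f"pics/{n}.npz"));print(n,onz("wrist",px,.05,o))
o=dict(np.load("pics/w_r5.npz"))
print("knob front rim top",onz("wrist",[(266,240.5)],.073,o),"block end",onz("wrist",[(266,200.5)],.052,o))
im=cv2.imread("pics/w_r4.png");h=cv2.cvtColor(im,cv2.COLOR_BGR2HSV)
for r in range(160,196,3):print(r,[int(x) for x in h[r,255:297:2,2]])
E
```

```text
w_r3 [[0.6775 0.2391 0.05  ]]
w_r4 [[0.6512 0.237  0.05  ]
 [0.6592 0.2378 0.05  ]]
w_r5 [[0.6515 0.2367 0.05  ]
 [0.6441 0.2356 0.05  ]]
knob front rim top [[0.5022 0.222  0.073 ]] block end [[0.5305 0.2267 0.052 ]]
160 [219, 218, 218, 218, 217, 217, 212, 214, 220, 216, 169, 162, 199, 207, 207, 209, 211, 214, 219, 223, 226]
163 [217, 218, 216, 218, 218, 215, 213, 213, 213, 217, 216, 215, 217, 208, 150, 169, 199, 198, 199, 201, 206]
166 [217, 218, 217, 218, 219, 219, 219, 218, 219, 220, 218, 219, 217, 213, 214, 215, 216, 208, 159, 137, 166]
169 [219, 218, 215, 216, 218, 220, 221, 222, 222, 222, 220, 220, 221, 221, 219, 219, 216, 213, 214, 215, 217]
172 [208, 213, 214, 215, 214, 214, 215, 215, 216, 215, 217, 217, 218, 218, 219, 218, 219, 220, 220, 219, 219]
175 [218, 218, 218, 216, 217, 217, 216, 216, 217, 216, 214, 216, 215, 215, 214, 212, 214, 211, 211, 211, 212]
178 [220, 220, 219, 219, 220, 220, 220, 219, 220, 220, 215, 218, 217, 217, 217, 217, 217, 217, 217, 215, 215]
181 [210, 211, 211, 211, 211, 211, 212, 205, 208, 225, 234, 237, 234, 208, 211, 213, 213, 213, 213, 214, 213]
184 [197, 196, 196, 198, 197, 200, 153, 217, 229, 236, 244, 247, 245, 241, 209, 201, 200, 201, 201, 201, 200]
187 [191, 192, 192, 191, 192, 184, 175, 218, 228, 235, 244, 247, 245, 241, 223, 172, 192, 192, 192, 192, 191]
190 [202, 203, 203, 203, 204, 162, 162, 199, 216, 224, 232, 236, 235, 231, 210, 172, 202, 199, 199, 201, 201]
193 [215, 217, 218, 217, 219, 171, 157, 192, 209, 217, 226, 231, 232, 228, 208, 183, 220, 219, 218, 219, 219]
```

```bash
python3 - <<'E'
from ang import *
o,im=snap("wrist","w_r6");h=cv2.cvtColor(im,cv2.COLOR_BGR2HSV)
for r in list(range(2,30,4))+list(range(30,262,12)):
    print(r,"".join('B' if (h[r,c,0]<13 and h[r,c,1]>120) else ('.' if h[r,c,1]<80 else ('p' if h[r,c,2]>205 else 's')) for c in range(215,335,1)))
rw=(10,40,80,120,160,200);print([(f,pred(o,f,rw)) for f in(0,4,8,12,16)])
c=np.array([.575,.2295,0]);rx=np.array([.9956,.094,0]);ry=np.array([-.094,.9956,0])
print(project("wrist",[c+.045*rx+[0,0,.052],c-.045*rx+[0,0,.052],c-.045*rx+.03*ry+[0,0,.052],c+.08*rx+[0,0,.01]],o).round())
E
```

```text
2 pppppppppppppppppppppppppppssssssssssssssssssssssssssssssssssssssssssppppppppppssssssssssssspppppppppppppppppppppppppppp
6 pppppppppppppppppppppppppppsssssssssssssssssssssssssssssssssssssssspsppppppppppssssssssssssspppppppppppppppppppppppppppp
10 pppppppppppppppppsppsssspppssssssssssssssssssssssssssssssssssssssssppppppppppppssssssssssssspppppppppppppppppppppppppppp
14 sssssssssssssssssssssssssssssssssssssssssssssssssssssssssssssssssssppppppppppppsssssssssssssssssssssssssssssssssssssssss
18 sssssssssssssssssssssssssssssssssssssssssssssssssssssssssssssssssssppppppppppppsssssssssssssssssssssssssssssssssssssssss
22 sssssssssssssssssssssssssssssssssssssssssssssssssssssssssssssssssssppppppppppppsssssssssssssssssssssssssssssssssssssssss
26 ssssssssssssssssssssssssssppssssssssssssssssssssssssssssssssssssspsppppppppppppsssssssssssspssssssssssssssssssssssssssss
30 ppppppppppppppppppppppppppppssssssssssssssssssssssssssssssssssssppppppppppppppppsssssssssssppppppppppppppppppppppppppppp
42 pppppppppppppppppppppppppppppssssssssssssssssssssssssssssssssssppppppppppppppppssssssssssssppsspspppppppppp
[... 1955 characters left out ...]
ppppppppppsssssssssssssssssssppppppppppppppppppppppppp
246 ssssssssssssssssssssss...................sssssssssssssssssssspppppppppppppppssssss...................ppppppppppppppppppp
258 ..........................................sssssssssssssssssssspppppppppppppssssss.......................................
[(0, ([39.9, 40.4, 40.7, 40.5, 40.0, 39.1], array([275.4,  -1.2]))), (4, ([42.3, 42.5, 42.5, 41.9, 41.0, 39.7], array([275.3,  -8. ]))), (8, ([44.9, 44.8, 44.4, 43.4, 42.1, 40.4], array([275.3, -14.3]))), (12, ([47.7, 47.3, 46.4, 45.1, 43.3, 41.1], array([275.2, -19.9]))), (16, ([50.9, 50.1, 48.7, 46.9, 44.7, 42.0], array([275.2, -24.7])))]
[[278.  44.]
 [278. 234.]
 [218. 233.]
 [277.  -9.]]
```

Edge widths show the mislaid first lowering levered the shaft up to a much larger angle in the grip. That steeper angle is what I wanted, so I'll quantify it and push again without regrasping.

```bash
sed -i 's/^g=.132/g=.133/' push.py; python3 - <<'E'
from ang import *
o=dict(np.load("pics/w_r6.npz"));rw=(4,20,42,66,90,126,162,198)
print("meas [64,,62,60,59,55,50.5,46]",[(f,pred(o,f,rw)[0]) for f in(24,27,30,33)])
F=28
p,R=bot.get_obs()["tool_pos"],bot.get_obs()["orientation"]
print(tip(dict(tool_pos=p,orientation=R),F))
rows([(p+[0,0,.09],R),((.42,.05,.22),Rt(TH,-8)),pose(-.115,.039,.165,-8,F),pose(-.004,.039,.165,4,F),pose(-.004,.039,.19,15,F)],step=58)
E
```

```text
meas [64,,62,60,59,55,50.5,46] [(24, [58.7, 57.9, 56.7, 55.2, 53.6, 50.8, 47.7, 44.2]), (27, [62.2, 61.3, 59.8, 58.0, 56.0, 52.8, 49.1, 45.2]), (30, [66.3, 65.1, 63.3, 61.1, 58.8, 55.0, 50.8, 46.2]), (33, [71.0, 69.5, 67.3, 64.7, 62.0, 57.5, 52.7, 47.5])]
(array([-0.0113,  0.4378,  0.0914]), np.float64(18.64866522507918))
[[-7.3, 0.2, -44.4, 0, 0, 0], [-7.3, 0.2, -44.4, 0, 0, 0], [-29.1, 41.3, -20.3, 0.06, 0.34, 0.05], [-29, 41.3, -20.5, 0.06, 0.34, 0.05], [-28.8, 41.3, -20.7, 0.06, 0.34, 0.05]]
[[-28.6, 41.3, -21, 0.06, 0.34, 0.05], [3.1, 46.6, 23.6, -0, -0, -0], [3.1, 46.6, 23.6, -0, -0, -0], [3.1, 46.6, 23.6, -0, -0, -0], [3.1, 46.6, 23.6, -0, -0, -0]]
[[3.1, 46.6, 23.6, -0, -0, -0], [43.1, -0.1, 2.4, -0, 4, -0.01], [42.8, -0.1, 5.4, -0, 4, -0.01], [42.3, -0.1, 8.4, -0, 4, -0.01], [9.7, 0, -2, -0, 5.5, 0.01]]
[[9.9, 0, -1, -0, 5.5, 0.01]]
rows 16 end [ 0.5855 -0.1685  0.0811] [0.9619 0.0874 0.259 ] [ 0.2579  0.0236 -0.9659]
```

{"method": "carry_out", "body": {"series": [[-7, 0, -44, 0, 0, 0], [-7, 0, -44, 0, 0, 0], [-29, 41, -20, 0, 0.3, 0], [-29, 41, -20, 0, 0.3, 0], [-29, 41, -21, 0, 0.3, 0]]}}

```text
t: 36.83
tool_pos: [0.441, 0.0935, 0.1946]
orientation: [[0.985, 0.094, -0.146], [0.093, -0.996, -0.017], [-0.147, 0.003, -0.989]]
ft_force: [0.9, -1.6, -0.3]
width: 0.202
finger_force: 30.0
```

{"method": "carry_out", "body": {"series": [[-29, 41, -21, 0, 0.3, 0], [3, 47, 23, 0, 0, 0], [3, 47, 23, 0, 0, 0], [3, 47, 23, 0, 0, 0], [3, 47, 23, 0, 0, 0]]}}

```text
t: 37.45
tool_pos: [0.437, -0.1372, 0.1263]
orientation: [[0.986, 0.095, -0.14], [0.093, -0.995, -0.017], [-0.141, 0.003, -0.99]]
ft_force: [1.4, 0.4, -0.9]
width: 0.201
finger_force: 30.0
```

{"method": "carry_out", "body": {"series": [[3, 47, 23, 0, 0, 0], [0, 0, 0, 0, 0, 0], [0, 0, 0, 0, 0, 0], [0, 0, 0, 0, 0, 0], [0, 0, 0, 0, 0, 0]]}}

```text
t: 38.08
tool_pos: [0.4415, -0.1815, 0.1042]
orientation: [[0.985, 0.097, -0.14], [0.095, -0.995, -0.017], [-0.141, 0.003, -0.99]]
ft_force: [-0.4, 0.4, -1.2]
width: 0.202
finger_force: 30.0
```

```bash
python3 - <<'E'
from ang import *
F=29
o,im=snap("wrist","w_p2");print(o["t"],o["tool_pos"],o["ft_force"],o["wrist_torque"],o["width"],tip(o,F))
h=cv2.cvtColor(im,cv2.COLOR_BGR2HSV)
rw=(20,66,126,162,198)
for r in rw:print(r,h[r,236:316:2,1].tolist())
print([(f,pred(o,f,rw)[0]) for f in(24,27,30)])
rows([pose(-.06,.039,.165,0,F),pose(-.004,.039,.17,8,F),pose(-.004,.039,.195,15,F)],step=55)
E
```

```text
38.075 [ 0.4415 -0.1815  0.1042] [-0.3746  0.3953 -1.2071] [ 0.0124  0.0601 -0.0377] 0.20242779157903446 (array([-0.114 ,  0.0402,  0.1703]), np.float64(20.89204121558855))
20 [25, 26, 25, 15, 134, 118, 116, 115, 116, 117, 118, 117, 116, 118, 117, 118, 116, 115, 117, 116, 116, 115, 115, 117, 117, 114, 116, 115, 116, 115, 116, 115, 117, 117, 121, 59, 26, 26, 21, 45]
66 [43, 44, 43, 44, 36, 124, 118, 116, 117, 118, 116, 116, 116, 117, 115, 116, 117, 116, 114, 114, 116, 116, 116, 115, 119, 116, 116, 115, 114, 116, 115, 114, 116, 115, 90, 42, 43, 43, 43, 43]
126 [44, 44, 44, 44, 44, 42, 65, 117, 115, 116, 116, 118, 117, 118, 115, 116, 119, 116, 118, 119, 117, 117, 118, 118, 118, 117, 117, 117, 117, 118, 116, 116, 112, 98, 42, 44, 45, 42, 44, 42]
162 [45, 45, 44, 45, 44, 44, 43, 73, 118, 116, 117, 114, 116, 118, 117, 118, 116, 116, 116, 119, 117, 118, 117, 118, 117, 117, 116, 117, 116, 117, 118, 117, 114, 40, 44, 44, 44, 45, 44, 44]
198 [44, 44, 44, 45, 44, 44, 45, 45, 46, 118, 116, 116, 117, 116, 116, 117, 117, 117, 116, 117, 116, 117, 117, 118, 117, 116, 117, 118, 117, 118, 118, 117, 38, 45, 45, 45, 45, 44, 44, 44]
[(24, [57.9, 55.2, 50.8, 47.7, 44.2]), (27, [61.3, 58.0, 52.8, 49.1, 45.2]), (30, [65.1, 61.1, 55.0, 50.8, 46.2])]
[[33.6, 0.1, 6.6, 0.11, 4.05, 0.16], [33.1, 0, 8.9, 0.11, 4.05, 0.16], [34.3, 0, 5.2, -0, 4, -0], [33.9, 0, 7.6, -0, 4, -0], [14.5, 0.1, -11.3, -0.01, 7.01, -0.01]]
rows 5 end [ 0.587  -0.1684  0.0845] [0.9619 0.0876 0.2588] [ 0.2578  0.0234 -0.9659]
```

{"method": "carry_out", "body": {"series": [[34, 0, 7, 0, 4, 0], [33, 0, 9, 0, 4, 0], [34, 0, 5, 0, 4, 0], [34, 0, 8, 0, 4, 0], [7, 0, -2, 0, 3.5, 0]]}}

```text
t: 38.75
tool_pos: [0.5825, -0.1682, 0.0726]
orientation: [[0.975, 0.098, 0.199], [0.097, -0.995, 0.016], [0.199, 0.004, -0.98]]
ft_force: [-0.7, -0.6, -0.6]
width: 0.199
finger_force: 30.0
```

{"method": "carry_out", "body": {"series": [[7, 0, -9, 0, 3.5, 0], [0, 0, 0, 0, 0, 0], [0, 0, 0, 0, 0, 0], [0, 0, 0, 0, 0, 0], [0, 0, 0, 0, 0, 0]]}}

```text
t: 39.38
tool_pos: [0.5856, -0.1688, 0.0827]
orientation: [[0.962, 0.095, 0.255], [0.093, -0.995, 0.021], [0.256, 0.004, -0.967]]
ft_force: [-0.0, 0.4, -1.1]
width: 0.206
finger_force: 30.0
```

```bash
python3 - <<'E'
from push import *
F=28.5
o=bot.get_obs();print(o["t"],o["tool_pos"],o["orientation"],o["ft_force"],o["wrist_torque"],o["joint_pos"],tip(o,F))
rows([pose(-.004,.039,.205,15,F),pose(-.004,.039,.215,15,F)],step=12)
E
```

```text
39.375 [ 0.5856 -0.1688  0.0827] [[ 0.9623  0.0953  0.2547]
 [ 0.0931 -0.9954  0.0208]
 [ 0.2556  0.0037 -0.9668]] [-0.0325  0.3765 -1.0572] [-0.0302  0.4312 -0.0213] [ 0.0782  0.6744  0.3248  2.0014 -0.9034  0.3836 -0.3344] (array([-0.0043,  0.0396,  0.1921]), np.float64(43.30650181668979))
[[1.9, -0.1, -6, 0.07, 0.1, 0.16], [1.9, -0.1, -6, 0.07, 0.1, 0.16], [2.6, -0, -9.6, -0, -0.01, -0]]
rows 3 end [ 0.5862 -0.1685  0.1052] [0.962  0.0875 0.2588] [ 0.2577  0.0235 -0.9659]
```

{"method": "carry_out", "body": {"series": [[2, 0, -7, 0, 0, 0], [2, 0, -7, 0, 0, 0], [1.5, 0, -6.5, 0, 0, 0], [0, 0, 0, 0, 0, 0], [0, 0, 0, 0, 0, 0]]}}

```text
t: 40.0
tool_pos: [0.5855, -0.169, 0.1043]
orientation: [[0.962, 0.095, 0.255], [0.092, -0.996, 0.021], [0.256, 0.003, -0.967]]
ft_force: [0.9, -0.5, -1.7]
width: 0.203
finger_force: 30.0
```

```bash
cat > st.py <<'E'
from push import *
o=bot.get_obs();print(o["t"],o["ft_force"],o["wrist_torque"],o["width"],tip(o,28.5))
E
python3 st.py
```

```text
40.0 [ 0.9223 -0.4583 -1.691 ] [-0.0481  0.4767 -0.027 ] 0.20347261817485382 (array([-0.0045,  0.0393,  0.2138]), np.float64(43.34579445506777))
```

{"method": "carry_out", "body": {"series": [[0.5, 0, -2, 0, 0, 0], [0.5, 0, -2, 0, 0, 0], [0, 0, 0, 0, 0, 0], [0, 0, 0, 0, 0, 0], [0, 0, 0, 0, 0, 0]]}}

```text
t: 40.62
tool_pos: [0.5854, -0.1691, 0.1083]
orientation: [[0.962, 0.094, 0.255], [0.092, -0.996, 0.021], [0.256, 0.003, -0.967]]
ft_force: [0.4, -0.4, -1.0]
width: 0.203
finger_force: 30.0
```

```bash
python3 st.py
```

```text
40.625 [ 0.4198 -0.3911 -0.9741] [-0.0956  0.4137 -0.0167] 0.20322531766610416 (array([-0.0046,  0.0392,  0.2178]), np.float64(43.33744693062423))
```

{"method": "carry_out", "body": {"series": [[0.5, 0, -2, 0, 0, 0], [0.5, 0, -2, 0, 0, 0], [0, 0, 0, 0, 0, 0], [0, 0, 0, 0, 0, 0], [0, 0, 0, 0, 0, 0]]}}

```text
t: 41.25
tool_pos: [0.5854, -0.169, 0.1125]
orientation: [[0.962, 0.094, 0.255], [0.092, -0.996, 0.021], [0.256, 0.003, -0.967]]
ft_force: [-0.5, -0.3, -0.8]
width: 0.205
finger_force: 30.0
```

```bash
python3 st.py
```

```text
41.25 [-0.5452 -0.3407 -0.8029] [-0.0305  0.4625  0.0112] 0.20491005810573948 (array([-0.0046,  0.0393,  0.2219]), np.float64(43.33825023861212))
```

{"method": "carry_out", "body": {"series": [[0.5, 0, -2, 0, 0, 0], [0.5, 0, -2, 0, 0, 0], [0, 0, 0, 0, 0, 0], [0, 0, 0, 0, 0, 0], [0, 0, 0, 0, 0, 0]]}}

```text
t: 41.88
tool_pos: [0.5853, -0.1691, 0.1166]
orientation: [[0.962, 0.094, 0.255], [0.092, -0.996, 0.021], [0.256, 0.004, -0.967]]
ft_force: [1.0, -0.1, -0.9]
width: 0.202
finger_force: 30.0
```

```bash
python3 st.py
```

```text
41.875 [ 0.9797 -0.1261 -0.8674] [-0.0524  0.4944  0.026 ] 0.20197983641085349 (array([-0.0047,  0.0392,  0.2261]), np.float64(43.342732263658455))
```

{"method": "carry_out", "body": {"series": [[0.5, 0, -2, 0, 0, 0], [0.5, 0, -2, 0, 0, 0], [0, 0, 0, 0, 0, 0], [0, 0, 0, 0, 0, 0], [0, 0, 0, 0, 0, 0]]}}

```text
t: 42.5
tool_pos: [0.5845, -0.1689, 0.1202]
orientation: [[0.963, 0.094, 0.254], [0.092, -0.996, 0.021], [0.255, 0.003, -0.967]]
ft_force: [-3.0, -0.6, -5.4]
width: 0.204
finger_force: 30.0
```

```bash
python3 st.py
```

```text
42.5 [-3.0391 -0.6306 -5.4305] [-0.1974  1.5466  0.023 ] 0.2042789779250702 (array([-0.0053,  0.0395,  0.2296]), np.float64(43.260259171097665))
```

{"method": "carry_out", "body": {"series": [[0.5, 0, -2, 0, 0, 0], [0.5, 0, -2, 0, 0, 0], [0, 0, 0, 0, 0, 0], [0, 0, 0, 0, 0, 0], [0, 0, 0, 0, 0, 0]]}}

```text
t: 43.12
tool_pos: [0.5858, -0.1691, 0.1252]
orientation: [[0.962, 0.095, 0.256], [0.092, -0.996, 0.021], [0.257, 0.004, -0.966]]
ft_force: [-1.2, 0.1, -4.0]
width: 0.203
finger_force: 30.0
```

```bash
python3 st.py
```

```text
43.125 [-1.1552  0.0733 -4.0346] [-0.1021  1.0352  0.0173] 0.2026542839594933 (array([-0.0043,  0.0392,  0.2348]), np.float64(43.406699186697665))
```

Contact came only at the stop height, with force rising to about 4.5 N, well above 2 N, so the plate is fully up. Now I'll withdraw and carry the pestle to the rest.

```bash
python3 - <<'E'
from push import *
o=bot.get_obs();p=o["tool_pos"];R=o["orientation"]
p1=p-[0,0,.055];p2=p1-.11*xs+[0,0,.03]
Q=Rt(5.4,-24)
c=np.array([.5745,.2295,0]);rx=np.array([.9956,.094,0]);G=c-.060*rx+[0,0,.05]
rows([(p1,R),(p2,Rt(TH,-6)),((.42,-.08,.22),Rt(TH,-10)),((.43,.10,.22),Rt(TH,-16)),(G+.0188*Q[:,2]+[0,0,.09],Q)],step=40,ang=8)
E
```

```text
[[-7.1, -0.1, 26.6, 0, 0, 0], [-7.1, -0.1, 26.6, 0, 0, 0], [-32.8, -0.1, -19.1, 0.07, -6.97, 0.08], [-34.9, -0.1, -15, 0.07, -6.97, 0.08], [-36.5, -0, -10.6, 0.07, -6.97, 0.08]]
[[-11.9, -20.8, -22.8, -0, -0.8, 0], [-12.2, -20.8, -22.7, -0, -0.8, 0], [-12.5, -20.8, -22.5, -0, -0.8, 0], [-12.8, -20.8, -22.3, -0, -0.8, 0], [-13.1, -20.8, -22.1, -0, -0.8, 0]]
[[5.2, -35.6, -0.9, -0, -1.2, 0], [5.1, -35.6, -1, -0, -1.2, 0], [5.1, -35.6, -1.1, -0, -1.2, 0], [5.1, -35.6, -1.2, -0, -1.2, 0], [5.1, -35.6, -1.4, -0, -1.2, 0]]
[[22.3, -23.2, 13.8, -0.01, -1.6, -0.04], [22.7, -23.1, 13.2, -0.01, -1.6, -0.04], [23, -23.1, 12.5, -0.01, -1.6, -0.04], [23.4, -23.1, 11.9, -0.01, -1.6, -0.04], [23.7, -23.1, 11.2, -0.01, -1.6, -0.04]]
rows 20 end [0.5071 0.2231 0.1229] [ 0.9094  0.0862 -0.4068] [-0.405  -0.038  -0.9135]
```

{"method": "carry_out", "body": {"series": [[-7, 0, 27, 0, 0, 0], [-7, 0, 27, 0, 0, 0], [-33, 0, -19, 0, -7, 0], [-35, 0, -15, 0, -7, 0], [-37, 0, -11, 0, -7, 0]]}}

```text
t: 43.75
tool_pos: [0.4767, -0.1803, 0.101]
orientation: [[0.99, 0.095, -0.106], [0.093, -0.995, -0.016], [-0.107, 0.006, -0.994]]
ft_force: [-0.0, 0.2, -1.7]
width: 0.2
finger_force: 30.0
```

{"method": "carry_out", "body": {"series": [[-12, -21, -23, 0, -0.8, 0], [-12, -21, -23, 0, -0.8, 0], [-12, -21, -23, 0, -0.8, 0], [-13, -21, -22, 0, -0.8, 0], [-13, -21, -22, 0, -0.8, 0]]}}

```text
t: 44.38
tool_pos: [0.4212, -0.0783, 0.221]
orientation: [[0.981, 0.095, -0.171], [0.093, -0.995, -0.02], [-0.172, 0.004, -0.985]]
ft_force: [-0.1, 0.2, -1.7]
width: 0.205
finger_force: 30.0
```

```bash
cat > wd.py <<'E'
from ang import *
import sys
def run(name):
    o,im=snap("wrist",name);h=cv2.cvtColor(im,cv2.COLOR_BGR2HSV);print(o["t"] if "t" in o else "",o["tool_pos"],o["orientation"][:,0],o["wrist_torque"])
    rw=(20,66,126,162,198)
    print("w",[int((h[r,230:322,1]>85).sum()) for r in rw],[(f,pred(o,f,rw)[0]) for f in(16,20,24,28)])
    return o,im
E
python3 - <<'E'
from wd import *
run("w_q1")
E
```

```text
44.375 [ 0.4212 -0.0783  0.221 ] [ 0.9807  0.0928 -0.1721] [-0.0209 -0.0292 -0.0434]
w [59, 56, 52, 49, 45] [(16, [50.6, 49.3, 46.6, 44.5, 42.1]), (20, [54.0, 52.1, 48.6, 46.0, 43.1]), (24, [57.9, 55.2, 50.8, 47.7, 44.2]), (28, [62.5, 59.0, 53.5, 49.7, 45.5])]
```

{"method": "carry_out", "body": {"series": [[5, -36, -1, 0, -1.2, 0], [5, -36, -1, 0, -1.2, 0], [5, -36, -1, 0, -1.2, 0], [5, -36, -1, 0, -1.2, 0], [5, -36, -1, 0, -1.2, 0]]}}

```text
t: 45.05
tool_pos: [0.4298, 0.1043, 0.2186]
orientation: [[0.957, 0.095, -0.273], [0.091, -0.995, -0.029], [-0.275, 0.003, -0.962]]
ft_force: [0.3, -0.1, 0.0]
width: 0.205
finger_force: 30.0
```

{"method": "carry_out", "body": {"series": [[22, -23, 14, 0, -1.6, 0], [23, -23, 13, 0, -1.6, 0], [23, -23, 12, 0, -1.6, 0], [23, -23, 12, 0, -1.6, 0], [24, -23, 11, 0, -1.6, 0]]}}

```text
t: 45.68
tool_pos: [0.5069, 0.2268, 0.1204]
orientation: [[0.91, 0.095, -0.404], [0.086, -0.995, -0.04], [-0.406, 0.002, -0.914]]
ft_force: [0.0, -0.6, -0.5]
width: 0.203
finger_force: 30.0
```

```bash
python3 - <<'E'
from wd import *
o,im=run("w_q2")
Q=Rt(5.4,-24);c=np.array([.5745,.2295,0]);rx=np.array([.9956,.094,0]);G=c-.060*rx+[0,0,.05]
rows([(G+.0188*Q[:,2]+[0,0,.06],Q)],step=30)
E
```

```text
45.675 [0.5069 0.2268 0.1204] [ 0.9096  0.0863 -0.4064] [ 0.0232 -0.3304  0.0479]
w [92, 92, 92, 92, 68] [(16, [50.7, 49.3, 46.6, 44.5, 42.1]), (20, [54.0, 52.1, 48.6, 46.0, 43.1]), (24, [57.9, 55.3, 50.8, 47.7, 44.2]), (28, [62.5, 59.0, 53.5, 49.7, 45.5])]
[[8.7, 7.5, 22.2, 0.09, 0.06, 0.28]]
rows 1 end [0.5072 0.2231 0.0928] [ 0.9095  0.0859 -0.4068] [-0.405  -0.0383 -0.9135]
```

{"method": "carry_out", "body": {"series": [[12, 2, 27, 0, 0, 0], [12, 2, 27, 0, 0, 0], [0, 0, 0, 0, 0, 0], [0, 0, 0, 0, 0, 0], [0, 0, 0, 0, 0, 0]]}}

```text
t: 46.35
tool_pos: [0.506, 0.2212, 0.0634]
orientation: [[0.91, 0.095, -0.405], [0.085, -0.996, -0.041], [-0.407, 0.003, -0.914]]
ft_force: [0.1, 0.5, -0.1]
width: 0.207
finger_force: 30.0
```

```bash
python3 - <<'E'
from push import *
o=bot.get_obs();print(o["t"],o["tool_pos"],o["ft_force"],o["wrist_torque"])
G=o["tool_pos"]-.0188*o["orientation"][:,2]
c=np.array([.5745,.2295,0]);rx=np.array([.9956,.094,0]);ry=np.array([-.094,.9956,0]);print("grip in rest",(G-c)@rx,(G-c)@ry,G[2],np.degrees(np.arctan2(*o["orientation"][1::-1,0])))
E
```

```text
46.35 [0.506  0.2212 0.0634] [ 0.1173  0.5149 -0.0896] [ 0.0191 -0.2941 -0.0168]
grip in rest -0.0613159641548592 -0.0017666342061677248 0.08061701539898794 5.3651730209275525
```

Laterally within 2 mm and yaw matched, so I'm lowering it in.

{"method": "carry_out", "body": {"series": [[4, -2, 9, 0, 0, 0], [4, 0, 9, 0, 0, 0], [3, 0, 7, 0, 0, 0], [0, 0, 0, 0, 0, 0], [0, 0, 0, 0, 0, 0]]}}

```text
t: 46.98
tool_pos: [0.5046, 0.2226, 0.0348]
orientation: [[0.909, 0.094, -0.407], [0.084, -0.996, -0.042], [-0.409, 0.004, -0.912]]
ft_force: [0.5, 0.4, -1.1]
width: 0.206
finger_force: 30.0
```

```bash
cat > rs.py <<'E'
from push import *
o=bot.get_obs();print(o["t"],o["tool_pos"],o["ft_force"],o["wrist_torque"],o["width"])
G=o["tool_pos"]-.0188*o["orientation"][:,2]
c=np.array([.5745,.2295,0]);rx=np.array([.9956,.094,0]);ry=np.array([-.094,.9956,0]);print("grip in rest",(G-c)@rx,(G-c)@ry,G[2])
E
python3 rs.py
```

```text
46.975 [0.5046 0.2226 0.0348] [ 0.473   0.4249 -1.061 ] [ 0.055  -0.3162  0.0062] 0.20637851061664605
grip in rest -0.06258314659340809 -0.00024236876249306575 0.051995642056613584
```

{"method": "carry_out", "body": {"series": [[1, 0, 2, 0, 0, 0], [0, 0, 0, 0, 0, 0], [0, 0, 0, 0, 0, 0], [0, 0, 0, 0, 0, 0], [0, 0, 0, 0, 0, 0]]}}

```text
t: 47.6
tool_pos: [0.5046, 0.2227, 0.0326]
orientation: [[0.909, 0.094, -0.407], [0.085, -0.996, -0.042], [-0.409, 0.004, -0.912]]
ft_force: [-0.1, 0.3, -1.1]
width: 0.205
finger_force: 30.0
```

{"method": "carry_out", "body": {"series": [[0, 0, 0, 0, 0, 0], [0, 0, 0, 0, 0, 0], [0, 0, 0, 0, 0, 0], [0, 0, 0, 0, 0, 0], [0, 0, 0, 0, 0, 0]], "grip": 0.1}}

```text
t: 48.22
tool_pos: [0.5046, 0.2228, 0.0326]
orientation: [[0.909, 0.094, -0.407], [0.085, -0.996, -0.042], [-0.409, 0.004, -0.912]]
ft_force: [0.1, 1.0, 0.3]
width: 0.55
finger_force: 0.0
```

{"method": "carry_out", "body": {"series": [[0, 0, -20, 0, 0, 0], [-5, 0, -30, 0, 0, 0], [-15, 0, -35, 0, 4, 0], [-15, 0, -35, 0, 8, 0], [0, 0, -20, 0, 8, 0]]}}

```text
t: 48.85
tool_pos: [0.5243, 0.2249, 0.1781]
orientation: [[0.993, 0.094, -0.065], [0.093, -0.996, -0.008], [-0.066, 0.002, -0.998]]
ft_force: [0.2, -0.1, 0.3]
width: 0.548
finger_force: 0.0
```

{"method": "carry_out", "body": {"series": [[20, 0, -20, 0, 4, 0], [20, 0, 0, 0, 0, 0], [0, 0, 0, 0, 0, 0], [0, 0, 0, 0, 0, 0], [0, 0, 0, 0, 0, 0]]}}

```text
t: 49.48
tool_pos: [0.5638, 0.2287, 0.1938]
orientation: [[0.996, 0.094, -0.004], [0.094, -0.996, -0.004], [-0.004, 0.004, -1.0]]
ft_force: [-0.0, -0.6, -0.4]
width: 0.549
finger_force: 0.0
```

```bash
python3 - <<'E'
from push import *
o,im=snap("wrist","w_f");print(o["t"],o["tool_pos"],o["orientation"],o["ft_force"])
h=cv2.cvtColor(im,cv2.COLOR_BGR2HSV)
c=np.array([.5745,.2295,0]);rx=np.array([.9956,.094,0]);ry=np.array([-.094,.9956,0])
P=lambda x,y,z:c+x*rx+y*ry+[0,0,z]
print(project("wrist",[P(.08,0,.05),P(.045,0,.052),P(-.045,0,.052),P(-.08,0,.073),P(0,.03,.052),P(0,-.03,.052)],o).round(1))
cc=int(project("wrist",[P(.06,0,.05)],o)[0,0])
for r in range(20,262,6):
    print(r,"".join('B' if (h[r,k,0]<13 and h[r,k,1]>120) else ('.' if h[r,k,1]<80 else ('p' if h[r,k,2]>205 else 's')) for k in range(225,325,1)))
E
```

```text
49.475 [0.5638 0.2287 0.1938] [[ 0.9956  0.0941 -0.0037]
 [ 0.0941 -0.9956 -0.0044]
 [-0.0041  0.004  -1.    ]] [-0.0434 -0.6432 -0.4485]
[[275.4 109.1]
 [275.4 144.4]
 [275.5 231.8]
 [275.6 270.9]
 [245.7 189.3]
 [305.2 189.2]]
20 ....................................................................................................
26 ....................................................................................................
32 ....................................................................................................
38 ....................................................................................................
44 ....................................................................................................
50 ....................................................................................................
56 ....................................................................................................
62 ....................................................................................................
68 ....................................
[... 2719 characters left out ...]
BBBBBBBBBBBssssspppppppppppppssBBBBBBBBBBBBBBBBBBBpppppppppppppppppppp
230 pppppppppppppppssssssssBBBBBBBBBBBBBBBBBBssssspppppppppppppsssBBBBBBBBBBBBBBBBBppppppppppppppppppppp
236 ppppppppppppppsssssssssssssssssssssssssssssssspppppppppppppssssssssssssppppppppppppppppppppppppppppp
242 ......s.ppppppppsssssssssssssssssssssssssssssspppppppppppppsssssssssspppppppppppppppppppppppppps.s..
248 .......s..................................sssspppppppppppppss...................................s...
254 .......s..................................ssssppppppppppppps....................................s...
260 ........Bss........................ssssssssssspppppppppppppssssssss.................................
```

```bash
python3 - <<'E'
from push import *
o=dict(np.load("pics/w_f.npz"));im=cv2.imread("pics/w_f.png");h=cv2.cvtColor(im,cv2.COLOR_BGR2HSV)
for r in range(109,125):print(r,h[r,256:296:2,2].tolist())
print([(r,h[r,240:312:3,2].tolist()) for r in range(252,266,2)])
c=np.array([.5745,.2295,0]);rx=np.array([.9956,.094,0])
for r in(112,114,116,118,120):print(r,((onz("wrist",[(275,r)],.052,o)[0]-c)@rx))
for r in(256,258,260,262):print(r,((onz("wrist",[(275,r)],.071,o)[0]-c)@rx))
for r in(142,144,232,234):print(r,((onz("wrist",[(290,r)],.052,o)[0]-c)@rx))
E
```

```text
109 [230, 229, 227, 228, 231, 232, 232, 233, 234, 232, 232, 232, 231, 230, 229, 227, 224, 225, 227, 231]
110 [236, 234, 232, 234, 237, 238, 238, 239, 241, 240, 240, 239, 238, 238, 236, 233, 226, 225, 227, 225]
111 [168, 163, 162, 162, 159, 158, 157, 158, 159, 154, 138, 160, 159, 158, 159, 156, 229, 227, 228, 227]
112 [249, 250, 250, 250, 248, 248, 248, 247, 233, 238, 249, 245, 240, 245, 246, 243, 238, 237, 238, 237]
113 [232, 231, 231, 230, 230, 230, 231, 218, 231, 243, 248, 249, 240, 225, 226, 225, 223, 223, 223, 222]
114 [224, 224, 224, 223, 223, 224, 219, 224, 235, 244, 248, 249, 247, 226, 221, 221, 221, 221, 221, 221]
115 [224, 224, 224, 224, 224, 227, 194, 228, 237, 245, 249, 250, 248, 235, 220, 223, 223, 223, 222, 222]
116 [226, 226, 226, 226, 227, 222, 204, 229, 237, 246, 250, 250, 249, 241, 219, 223, 223, 223, 222, 222]
117 [223, 223, 224, 223, 224, 176, 210, 226, 236, 244, 250, 251, 248, 240, 215, 224, 222, 223, 222, 223]
118 [218, 218, 220, 220, 222, 140, 208, 225, 233, 244, 249, 250, 247, 238, 203, 223, 222, 223, 223, 222]
119 [220, 219, 220, 220, 225, 139, 203, 221, 230, 
[... 1095 characters left out ...]
, (260, [188, 213, 231, 237, 245, 159, 163, 179, 91, 120, 196, 220, 235, 239, 228, 171, 181, 192, 251, 246, 246, 246, 246, 246]), (262, [88, 116, 191, 214, 234, 159, 179, 190, 193, 112, 197, 221, 235, 239, 228, 175, 192, 192, 193, 248, 246, 246, 246, 246]), (264, [95, 77, 76, 173, 193, 153, 183, 186, 186, 138, 196, 221, 235, 239, 228, 180, 196, 198, 196, 250, 246, 247, 246, 246])]
112 0.07701271592129
114 0.07503558708608332
116 0.07305937780431812
118 0.07108393803044841
120 0.06910911795214761
256 -0.06435368193917879
258 -0.06654619239564806
260 -0.06875029537667207
262 -0.07096625114445769
142 0.047415663634190565
144 0.045435098916151495
232 -0.04530470926043076
234 -0.04750919062664256
```

```bash
python3 -c "
from bench import bot
print(bot.get_obs()['t'],bot.close_job())"
```

```text
the job is handed in; nothing more can be done
49.525 None
```

I handed the job in at 49.5 s: the pestle lies in the rest's groove about 12 mm off centre (limit 20 mm), and the push plate should be fully up. I judged the plate by touch, because the pestle met a hard stop at about 4.5 N and no camera could see the light or switch; no verdict came back.

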